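Seat a plug-in board in the microscope control unit

TASK

Take the board with the two ejector levers from the board rack and fit it into the empty slot of the open microscope control unit, its component side facing the same way as on the board already fitted there. Slide it gently down between the two card guides, levers standing open, until it rests on its connectors, and let go; then swing both levers inward until they are fully down, so that they, and not a push on the board, draw it home and level. Never force the board against guides or connectors, and leave the other board, the dish and the screwdriver alone.

Things in the scene. Friction and masses are not known exactly. Their poses are not given: they have to be found in the camera images.
- board_grip (a point): Board to fit: green, 120 mm wide, 80 tall, 3 thick, 0.3 kg, upright in a grey rack, a lever at each end of its upper edge. Point: centre of the aluminium bar on its upper edge (10 mm thick, 14 tall, 80 long), where it is gripped across x. x square to the board, out of its component side; y along the bar; z up. Lower edge 77 mm below. Faces bare 26 mm down from the bar's top in the middle 24 mm.
- board_foot (a point): Middle of the lower edge of the board to fit, 77 mm below board_grip; same axes. In the rack it starts 8 mm above the bench, between comb teeth 38 mm high in a slot 4.6 mm wide.
- board_face (a point): A point 10 mm out from the middle plane of the board to fit on its component side, 40 mm above its lower edge: tells which way the board faces. Parts on that side stand up to 8 mm high.
- board: The board to fit as a whole, with its levers. Origin and axes as board_foot.
- lever_l (a joint): Lever at the board's +y end, grey plastic. 0 = open, handle standing up (leaning 5 degrees outward); 1.396 rad = fully down on its stop, handle lying inward over the bar, 15 degrees above level. Handle 42 mm long from its pin, 10 wide, 5 thick. Starts at 0 to 0.2, stays where left (0.04 N m). Springs back up to 0.04 rad when let go at the bottom.
- lever_r (a joint): The same lever at the -y end, mirrored: 0 open, 1.396 rad fully down inward. With the board on its connectors, a lever's hook meets the unit's rail at about 0.96 rad; from there to its stop the levers draw the board 6 mm down and take about 0.25 N m each when worked together, up to 0.5 N m when one is worked alone, which lets the other rise a little.
- lever_l_pivot (a point): Pin of the +y lever: 56 mm along y from the board's middle, 84 mm above its lower edge. A hook 14 mm long, 7 mm thick, starts here; it points down when the lever is open and swings outward under the unit's rail as the handle comes in.
- lever_r_pivot (a point): Pin of the lever at the -y end, mirrored (-56 mm along y).
- lever_l_tip (a point): Free end of the handle of the +y lever, 42 mm from its pin.
- lever_r_tip (a point): Free end of the handle of the -y lever, 42 mm from its pin.
- slot_home (a point): In the empty slot of the control unit, 22 mm above the bench: where board_foot must lie, with the same axes, when the board is fully home, right way round. Connectors first meet the board's lower edge 6 mm above this point and resist it from there on with about 30 N in all; they stop dead 0.5 mm below it. The fitted board stands 78 mm from it towards -x, levers down.
- slot_mouth (a point): Middle of the mouth between the two white card guides, 70 mm straight above slot_home; same axes. The guides are upright channels at both ends of the slot, 4.6 mm wide and 122 mm apart bottom to bottom; their top 12 mm flare to 14 mm wide and 130 mm apart. Beside the slot, 30 mm is free to either side above 62 mm from the bench.
- guides: The card guides, fixed in the unit: a cream metal housing, lid off, 200 mm along x, 166 along y, fixed to the bench. Two rails for the hooks run along x with inner edges 67.5 mm either side of the slot's middle, underside 111 mm and top 116 mm above the bench. Origin: centre of the unit's underside; slot_home is 30 mm along x and 22 mm up from it.
- backplane: The backplane with the connectors at the bottom of the control unit, fixed apart from the give of the contacts. Origin as guides.
- plain_board: Bystander: a lower green board without levers, 120 mm wide, 50 tall, 3 thick, a short white grip on its upper edge, in another slot of the rack 90 mm from the board to fit (either may be the nearer). Origin: middle of its lower edge.
- dish: Bystander: a glass dish 90 mm across, 16 mm high, with a specimen chip in it, on the bench beyond the unit. Origin: centre of its underside.
- driver: Bystander: a screwdriver 160 mm long lying on the bench to the right of the unit.

How it is judged:
By the outcome, as a careful person would: the job done as asked, in the order asked, and still so for the second after the job is handed in, with the robot touching nothing.
It also fails if it takes over 72 s, if anything falls off the work surface, if the arm or the gripper's body presses on something with over 40 N, if the wrist force passes 120 N, or if a joint passes its speed limit or range.

ROBOT

A 6-joint arm with a two-finger parallel gripper is mounted at the origin on the work surface. World frame = base frame: x ahead of the robot, y to its left, z up, the work surface at z = 0. Lengths are in m, angles in rad, forces in N, time in s.
With the tool pointing down it reaches from about 0.375 to 0.975 m from the base axis. Payload 3.8 kg.
Tool frame: the origin (TCP) lies on the centre line of the jaws, within the pads' length; the fingertips stand 8 mm ahead of it and the grasp point (between the pads) lies 11 mm behind it; y points along the fingers, x is the direction in which the jaws open and shut, and the axes are right-handed (so a half turn about y gives the same grasp; the last joint's range is limited). The gripper opens to 85 mm and grips with 20 to 120 N. Pads are 22 mm wide; open, the fingers measure 114 mm over their backs; the gripper's body (76 mm by 85 mm) begins 54 mm behind the grasp point. The pads swing forward as they close: fully open they stand 13 mm farther back than shut.
Start: joints at [-1.187, 0.264, 1.604, -0, 1.274, -0.037], TCP at [0.276, -0.616, 0.239] pointing down, gripper open.
Joint ranges: [-2.63, 2.63], [-0.94, 2.18], [0.31, 2.57], [-1.31, 4.45], [0, 2.66], [-2.55, 2.55]. Speed limits (rad/s): [2.57, 2.57, 3.14, 3.14, 3.14, 3.14].

INTERFACE

Orientations are given as a unit quaternion [x, y, z, w].
In Python, from rig import manip, viewer, order, find_in gives the robot as it stands.
- The arm moves only by the shell command python3 -m creep 'ROWS' [OPENING] [FORCE]. ROWS is JSON, a list of rows, each an object of numbers: "x", "y", "z": the shift along the tool's x, y, z in cm; "rx", "ry", "rz": the turn, a rotation vector about the tool's x, y, z in degrees. In form: [{"x": .., "y": .., "z": .., "rx": .., "ry": .., "rz": ..}, ...]. A call has 1 to 8 rows; each row shifts and turns the commanded pose from where the row before left it, along the tool's axes as they then stand; what a row does not reach is not made up. A row lasts 1/12 s, in which the tool goes at most 41.7 mm and 7.16 degrees, less where a joint would pass 70% of its speed; a pose out of reach is approached as far as the arm can. A call is refused whole if a number of a shift passes 4.17 or a number of a turn 7.16, either way. A call with a gripper value outside its range is refused whole. OPENING is the opening, from 0 (shut) to 1 (fully open), set as the call begins (- or left out, the last holds). The fingers move at their own pace and stop on an object; FORCE is the grip in N (left out, the last holds). Time passes only in rows, so rows that do not move let the fingers close. It gives the time, the measured TCP pose, the force and the opening at its end, in the units of the state.
- manip.get_state(): the state, without advancing time (a new reading comes with each control period).
- viewer.capture(name): name is "scene" or "top" or "wrist"; returns the picture (384x512x3 uint8, red, green, blue); there is no depth.
- viewer.camera_info(name): a dict with "fx", "fy", "cx", "cy" (pixels), "origin" and "orientation" of the camera in the world. Camera axes: x right, y up, looking along -z (the intrinsics and any distortion apply to the point x, -y, -z); pixel columns grow to the right and rows downward; lengths in m; the calibration is good to about 2 mm. A picture is of the moment at which its call begins: read the wrist's pose just before it. camera_info takes no time and is no camera call; for the wrist camera it gives the pose at the moment of the call.
- order.job_done(): hands the job in, once; it reports no verdict.
Trained networks look in the newest picture that a camera, given by its name, has taken for a name from the list of things; names that differ only in an ending like _2 or _b are one class to them, and where a whole thing is asked for, a point or a joint stands for the part that bears it (a point fixed in the world has none). Each returns a list of dicts, best first, with "score" (0 to 1); they miss things now and then, are a little off and sometimes report something else, mostly with a low value. They report only what shows in the picture. A call takes as long as a camera call.
- find_in(camera, label): "xy" ([column, row] in pixels, amid what is visible of it).
The state is a dict: "time_s": time; "joints": joint angles; "joint_vel": joint speeds; "tau": joint torques, N m; "eef_pos": TCP position; "eef_rot": TCP orientation; "wrist_force": force on the tool from outside, world axes, zero at the start; "torque": the same for the moment, N m; "finger_gap": finger opening in m.
Only numpy, scipy, OpenCV 4.12 (cv2) and the standard library are available. Lean on these libraries where they do the work, as an engineer would, in place of code of your own. Each camera call takes 0.05 s, during which the arm holds its last target.

## Working session

There is one attempt and no reset: what is moved stays moved. The work goes in short steps, Python scripts to look and compute and a shell command to move; the robot and the scene stay as the last step left them, time stands still between calls to the robot, and variables do not carry over. Pictures are saved under pics/ and viewed, and the job is handed in when it is done.

```bash
ls; mkdir -p pics; python3 - <<'E'
from rig import manip, viewer, order, find_in
import cv2
s=manip.get_state()
for k,v in s.items(): print(k,v)
for c in ["scene","top","wrist"]:
    im=viewer.capture(c); cv2.imwrite(f"pics/{c}0.png",im[:,:,::-1]); print(c,viewer.camera_info(c))
E
```

```text
pics
time_s 0.0
joints [-1.18694020e+00  2.64777909e-01  1.60537525e+00 -1.13151007e-05
  1.27372029e+00 -3.68774843e-02]
joint_vel [-2.26036533e-04 -6.93682058e-05 -4.07593745e-05 -1.60221523e-05
  3.71487580e-04 -1.79313753e-03]
tau [ 2.43269198e-03 -5.15108943e+01 -3.67317331e+01  1.26094819e-04
  1.28230458e-02 -8.48673238e-06]
eef_pos [ 0.27542899 -0.61545997  0.23794467]
eef_rot [-0.59292668  0.3852289  -0.38390437  0.59384684]
wrist_force [ 0.23146231 -0.4431759   0.30023248]
torque [-0.00202257  0.05985978  0.06545164]
finger_gap 0.0853719802160149
scene {'fx': 484.1245968496443, 'fy': 484.1245968496443, 'cx': 254.22636082957303, 'cy': 185.8001705840707, 'origin': array([0.97886769, 0.66596086, 0.92075755]), 'orientation': array([0.09130135, 0.36535628, 0.8956538 , 0.23660751])}
top {'fx': 389.7746835854691, 'fy': 389.7746835854691, 'cx': 256.47840365973207, 'cy': 193.02849120070263, 'origin': array([ 0.46223033, -0.04235508,  1.24943515]), 'orientation': array([-0.03955069,  0.0455776 ,  0.71316355, -0.69839543])}
wrist {'fx': 298.02624082203914, 'fy': 298.02624082203914, 'cx': 257.25237552837916, 'cy': 190.51460496722, 'origin': array([ 0.34220373, -0.58621103,  0.3730316 ]), 'orientation': array([-0.12144692,  0.07961139, -0.53831866,  0.83013595])}
```

View pics/scene0.png

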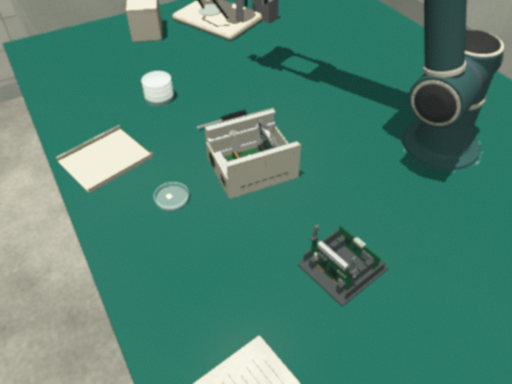

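View pics/top0.png

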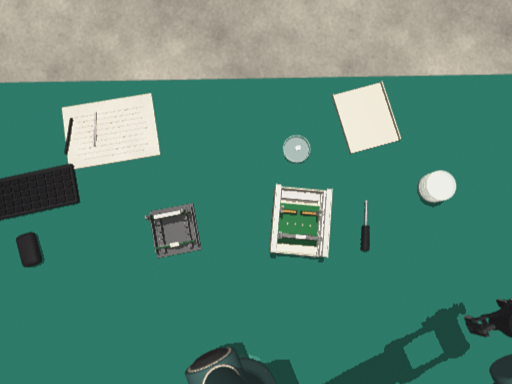

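View pics/wrist0.png

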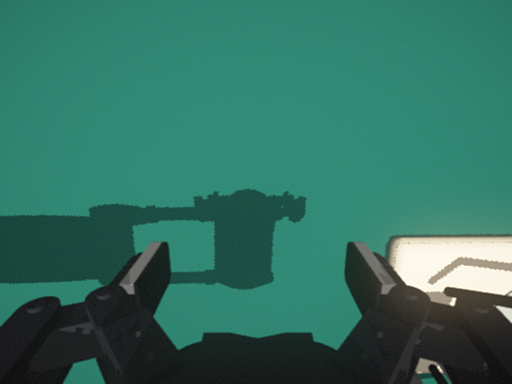

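```bash
python3 - <<'E'
from rig import manip, viewer, order, find_in
for c in ["top","scene"]:
    for l in ["board_grip","board_foot","board_face","board","lever_l_pivot","lever_r_pivot","lever_l_tip","lever_r_tip","slot_home","slot_mouth","guides","plain_board"]:
        print(c,l,[(round(d['score'],2),[round(float(x),1) for x in d['xy']]) for d in find_in(c,l)[:3]])
print(manip.get_state()['time_s'])
E
```

```text
top board_grip [(0.61, [169.3, 215.1]), (0.32, [298.9, 222.5])]
top board_foot [(0.72, [167.0, 213.6])]
top board_face [(0.58, [167.7, 216.9])]
top board [(0.66, [163.1, 215.8])]
top lever_l_pivot [(0.35, [163.3, 214.1])]
top lever_r_pivot []
top lever_l_tip [(0.55, [365.8, 238.6])]
top lever_r_tip [(0.46, [298.8, 225.3])]
top slot_home [(0.56, [298.2, 221.5]), (0.34, [168.7, 214.5])]
top slot_mouth [(0.78, [303.2, 222.6]), (0.39, [167.8, 241.9])]
top guides [(0.77, [323.0, 215.7]), (0.21, [297.9, 223.6])]
top plain_board []
scene board_grip [(0.68, [334.1, 262.4])]
scene board_foot [(0.78, [332.1, 260.0]), (0.46, [352.4, 267.1])]
scene board_face [(0.64, [331.8, 261.6])]
scene board [(0.94, [333.1, 265.4]), (0.62, [231.5, 115.8])]
scene lever_l_pivot [(0.56, [357.2, 265.4])]
scene lever_r_pivot [(0.68, [330.7, 265.1]), (0.49, [312.3, 231.5])]
scene lever_l_tip [(0.61, [355.7, 267.1]), (0.61, [243.5, 148.7])]
scene lever_r_tip [(0.75, [356.9, 251.8]), (0.39, [316.6, 229.5])]
scene slot_home [(0.94, [250.7, 157.2])]
scene slot_mouth [(0.58, [250.6, 153.2])]
scene guides [(0.49, [252.0, 152.9])]
scene plain_board [(0.92, [357.5, 252.9])]
1.35
```

```bash
cat > h.py <<'E'
import numpy as np, json
from scipy.spatial.transform import Rotation as R
def ray(ci,uv):
    d=np.array([(uv[0]-ci['cx'])/ci['fx'],-(uv[1]-ci['cy'])/ci['fy'],-1.])
    return np.array(ci['origin']),R.from_quat(ci['orientation']).apply(d)
def atz(ci,uv,z):
    o,d=ray(ci,uv); return o+d*(z-o[2])/d[2]
def proj(ci,p):
    q=R.from_quat(ci['orientation']).inv().apply(np.asarray(p)-np.array(ci['origin']))
    return np.array([ci['cx']+ci['fx']*q[0]/-q[2], ci['cy']-ci['fy']*q[1]/-q[2]])
E
python3 - <<'E'
import cv2
from h import *
from rig import viewer
t=cv2.imread('pics/top0.png');s=cv2.imread('pics/scene0.png')
cv2.imwrite('pics/a.png',cv2.resize(t[190:270,130:350],None,fx=3.6,fy=3.6*1,interpolation=cv2.INTER_CUBIC))
cv2.imwrite('pics/rack_top.png',cv2.resize(t[195:265,140:210],None,fx=8,fy=8,interpolation=cv2.INTER_CUBIC))
cv2.imwrite('pics/unit_top.png',cv2.resize(t[175:265,260:345],None,fx=6.5,fy=6.5,interpolation=cv2.INTER_CUBIC))
cv2.imwrite('pics/rack_sc.png',cv2.resize(s[215:305,290:395],None,fx=6.5,fy=6.5,interpolation=cv2.INTER_CUBIC))
cv2.imwrite('pics/unit_sc.png',cv2.resize(s[100:200,195:310],None,fx=5.9,fy=5.9,interpolation=cv2.INTER_CUBIC))
ci=viewer.camera_info('top'); cs=viewer.camera_info('scene')
print(atz(ci,(169,213),.09),atz(ci,(303,222),.09),atz(cs,(333,257),.09), atz(ci,(296,149),0.01))
E
```

```text
[0.54799929 0.20755478 0.09      ] [ 0.51291706 -0.19015669  0.09      ] [0.5478356  0.22034856 0.09      ] [ 0.75362541 -0.18605018  0.01      ]
```

View pics/rack_top.png

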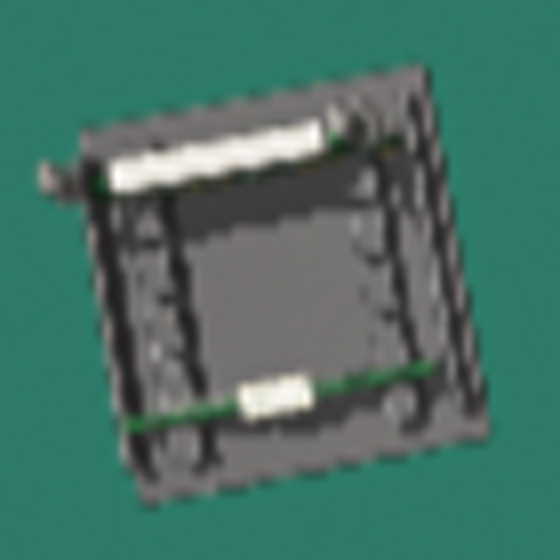

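View pics/unit_top.png

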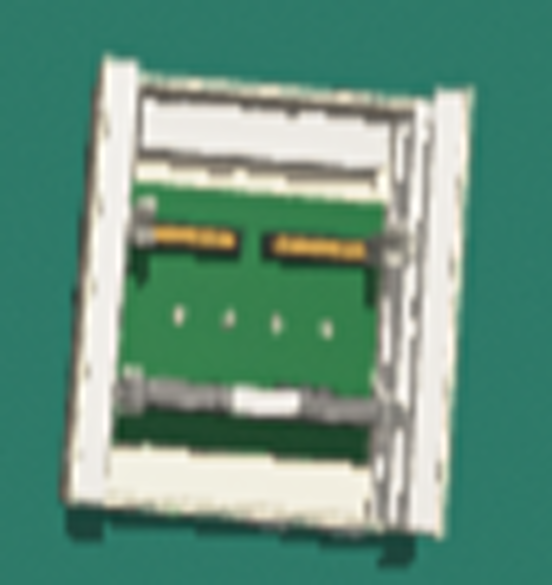

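View pics/rack_sc.png

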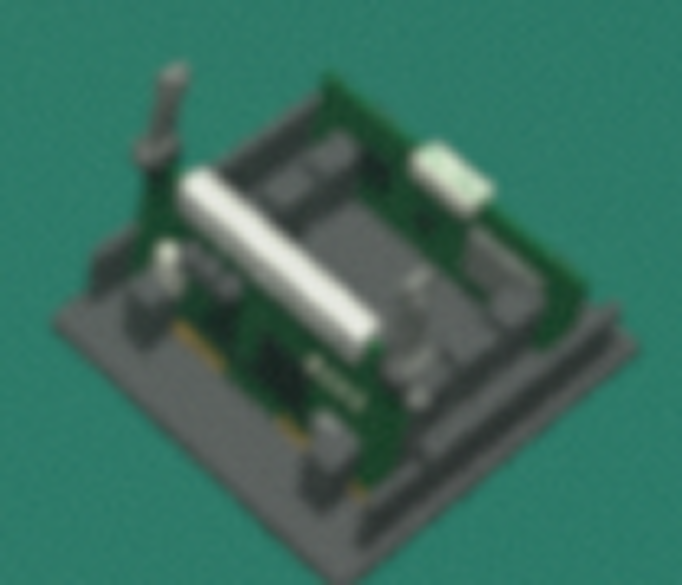

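View pics/unit_sc.png

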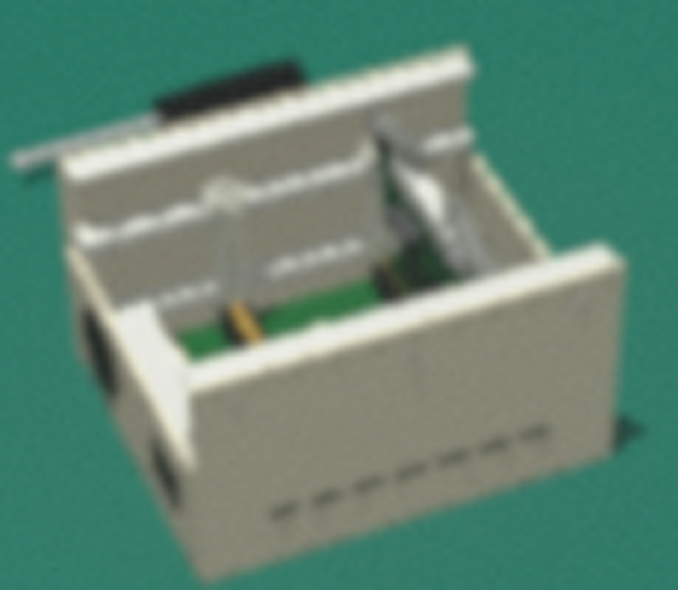

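```bash
python3 - <<'E'
from h import *
from rig import manip,viewer
s=manip.get_state(); M=R.from_quat(s['eef_rot']).as_matrix(); print(M.round(3)); p=s['eef_pos']
ci=viewer.camera_info('wrist'); print('cam in tool',(M.T@(ci['origin']-p)).round(4)); C=R.from_quat(ci['orientation']).as_matrix(); print((M.T@C).round(3))
t=viewer.camera_info('top')
o=lambda u,v,k,cx,cy:(cx+u/k,cy+v/k)
def T(u,v,z): return atz(t,o(u,v,8,140,195),z)
for n,(u,v),z in [('bar L',(112,180),.099),('bar R',(325,137),.099),('plainL',(130,427),.058),('plainR',(435,368),.058)]: print(n,T(u,v,z).round(4))
a,b=T(112,180,.099),T(325,137,.099); print('bar len',np.linalg.norm(a-b),'mid',(a+b)/2,'yaw',np.degrees(np.arctan2(*(a-b)[1::-1]))-90)
a,b=T(130,427,.058),T(435,368,.058); print('yaw',np.degrees(np.arctan2(*(a-b)[1::-1]))-90)
def U(u,v,z): return atz(t,(260+u/6.5,175+v/6.5),z)
# wall top corners outer
for z in (.11,.13,.15):
    c=[U(108,55,z),U(470,88,z),U(440,538,z),U(66,500,z)]
    print(z,[np.linalg.norm(c[i]-c[(i+1)%4]).round(4) for i in range(4)],(sum(c)/4).round(4),np.degrees(np.arctan2(*(c[0]-c[1])[1::-1]))-90,np.degrees(np.arctan2(*(c[0]-c[3])[1::-1])))
for n,(u,v),z in [('connL',(155,235),.035),('connR',(365,250),.035),('fitL',(150,390),.112),('fitR',(370,408),.112)]:print(n,U(u,v,z).round(4))
E
```

```text
[[ 0.408 -0.     0.913]
 [-0.913  0.     0.408]
 [-0.    -1.    -0.   ]]
cam in tool [ 0.0002 -0.1348  0.0729]
[[ 1.     0.001 -0.   ]
 [-0.     0.287 -0.958]
 [-0.001  0.958  0.287]]
bar L [0.535  0.2496 0.099 ]
bar R [0.5492 0.1714 0.099 ]
plainL [0.4441 0.2523 0.058 ]
plainR [0.4638 0.1372 0.058 ]
bar len 0.079539141135266 mid [0.54209331 0.21050917 0.099     ] yaw 10.301620976865408
yaw 9.694626403970958
0.11 [np.float64(0.1651), np.float64(0.2027), np.float64(0.1671), np.float64(0.2011)] [ 0.5178 -0.184   0.11  ] -6.426720612478107 -6.915280888165918
0.13 [np.float64(0.1622), np.float64(0.1991), np.float64(0.1642), np.float64(0.1976)] [ 0.5168 -0.1816  0.13  ] -6.426720612478107 -6.915280888165914
0.15 [np.float64(0.1593), np.float64(0.1956), np.float64(0.1613), np.float64(0.194)] [ 0.5158 -0.1791  0.15  ] -6.4267206124781495 -6.915280888165916
connL [ 0.5504 -0.1385  0.035 ]
connR [ 0.5411 -0.2392  0.035 ]
fitL [ 0.4755 -0.1281  0.112 ]
fitR [ 0.4654 -0.2262  0.112 ]
```

```bash
python3 -m creep '[{"x":-2.17,"z":3.26},{"x":-2.17,"z":3.26},{"x":-2.17,"z":3.26},{"x":-2.17,"z":3.26},{"x":-2.17,"z":3.26},{"x":-2.17,"z":3.26},{"x":-2.17,"z":3.26},{"x":-2.17,"z":3.26}]'
python3 -m creep '[{"x":-2.17,"z":3.26},{"x":-2.17,"z":3.26},{"x":-2.17,"z":3.26},{"x":-2.17,"z":3.26},{"x":-2.17,"z":3.26}]'
python3 -m creep '[{"ry":-7.1},{"ry":-7.1},{"ry":-7.1},{"ry":-7.1},{"ry":-7.1},{"ry":-7.1},{"ry":-7.1},{"ry":-7.1}]'
python3 -m creep '[{"ry":-2.3},{}]'
```

```text
invalid input at $[0]: expected keys x, y, z, rx, ry, rz
invalid input at $[0]: expected keys x, y, z, rx, ry, rz
invalid input at $[0]: expected keys x, y, z, rx, ry, rz
invalid input at $[0]: expected keys x, y, z, rx, ry, rz
```

All six keys are needed.

```bash
python3 -m creep '[{"x":-2.17,"y":0,"z":3.26,"rx":0,"ry":0,"rz":0},{"x":-2.17,"y":0,"z":3.26,"rx":0,"ry":0,"rz":0},{"x":-2.17,"y":0,"z":3.26,"rx":0,"ry":0,"rz":0},{"x":-2.17,"y":0,"z":3.26,"rx":0,"ry":0,"rz":0},{"x":-2.17,"y":0,"z":3.26,"rx":0,"ry":0,"rz":0},{"x":-2.17,"y":0,"z":3.26,"rx":0,"ry":0,"rz":0},{"x":-2.17,"y":0,"z":3.26,"rx":0,"ry":0,"rz":0},{"x":-2.17,"y":0,"z":3.26,"rx":0,"ry":0,"rz":0}]'
```

```text
time_s: 2.02
eef_pos: [0.4436, -0.3495, 0.2396]
eef_rot: [0.593, -0.384, 0.385, -0.593]
wrist_force: [1.0, -0.5, 0.2]
finger_gap: 0.0854
```

```bash
python3 -m creep '[{"x":-2.17,"y":0,"z":3.26,"rx":0,"ry":0,"rz":0},{"x":-2.17,"y":0,"z":3.26,"rx":0,"ry":0,"rz":0},{"x":-2.17,"y":0,"z":3.26,"rx":0,"ry":0,"rz":0},{"x":-2.17,"y":0,"z":3.26,"rx":0,"ry":0,"rz":0},{"x":-2.17,"y":0,"z":3.26,"rx":0,"ry":0,"rz":0},{"x":0,"y":0,"z":0,"rx":0,"ry":-7.1,"rz":0},{"x":0,"y":0,"z":0,"rx":0,"ry":-7.1,"rz":0},{"x":0,"y":0,"z":0,"rx":0,"ry":-7.1,"rz":0}]'
python3 -m creep '[{"x":0,"y":0,"z":0,"rx":0,"ry":-7.1,"rz":0},{"x":0,"y":0,"z":0,"rx":0,"ry":-7.1,"rz":0},{"x":0,"y":0,"z":0,"rx":0,"ry":-7.1,"rz":0},{"x":0,"y":0,"z":0,"rx":0,"ry":-7.1,"rz":0},{"x":0,"y":0,"z":0,"rx":0,"ry":-7.1,"rz":0},{"x":0,"y":0,"z":0,"rx":0,"ry":-2.3,"rz":0},{"x":0,"y":0,"z":0,"rx":0,"ry":0,"rz":0}]'
cat > look.py <<'E'
import sys,cv2
from h import *
from rig import manip,viewer,find_in
def look(n,cams=("wrist",)):
    s=manip.get_state(); print('t',s['time_s'],'p',s['eef_pos'].round(4),'F',s['wrist_force'].round(1),'gap',round(s['finger_gap'],4))
    M=R.from_quat(s['eef_rot']).as_matrix(); print('xyaw',np.degrees(np.arctan2(M[1,0],M[0,0])).round(2),'yaxis',M[:,1].round(4))
    out={}
    for c in cams:
        ci=viewer.camera_info(c); im=viewer.capture(c); cv2.imwrite(f'pics/{n}_{c}.png',im[:,:,::-1])
        out[c]=ci
    np.save(f'pics/{n}.npy',dict(ci=out,s=s),allow_pickle=True)
    return out
if __name__=='__main__': look(sys.argv[1],sys.argv[2:] or ("wrist",))
E
python3 look.py u1
```

```text
time_s: 2.68
eef_pos: [0.5479, -0.1843, 0.2393]
eef_rot: [0.655, -0.265, 0.265, -0.655]
wrist_force: [0.3, 0.2, -1.0]
finger_gap: 0.0852
time_s: 3.27
eef_pos: [0.5473, -0.1855, 0.2394]
eef_rot: [0.706, -0.041, 0.042, -0.706]
wrist_force: [-0.4, 0.6, -0.6]
finger_gap: 0.0854
t 3.2667 p [ 0.5473 -0.1855  0.2394] F [-0.4  0.6 -0.6] gap 0.0854
xyaw -6.73 yaxis [ 1.e-04 -0.e+00 -1.e+00]
```

View pics/u1_wrist.png

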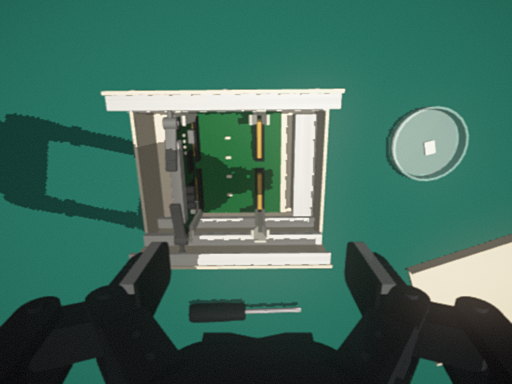

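```bash
python3 - <<'E'
import cv2
t=cv2.imread('pics/u1_wrist.png')
cv2.imwrite('pics/u1a.png',cv2.resize(t[85:275,130:340],None,fx=3.1,fy=3.1,interpolation=cv2.INTER_CUBIC))
cv2.imwrite('pics/u1b.png',cv2.resize(t[100:140,230:290],None,fx=12,fy=12,interpolation=cv2.INTER_CUBIC))
cv2.imwrite('pics/u1c.png',cv2.resize(t[200:250,230:290],None,fx=12,fy=12,interpolation=cv2.INTER_CUBIC))
E
python3 - <<'E'
from rig import find_in
for l in ["slot_home","slot_mouth","guides","backplane"]:
        print(l,[(round(d['score'],2),[round(float(x),1) for x in d['xy']]) for d in find_in("wrist",l)[:3]])
E
```

```text
slot_home [(0.76, [234.8, 170.0])]
slot_mouth [(0.61, [231.9, 172.8])]
guides [(0.87, [244.2, 228.0])]
backplane [(0.63, [238.1, 160.9])]
```

View pics/u1a.png

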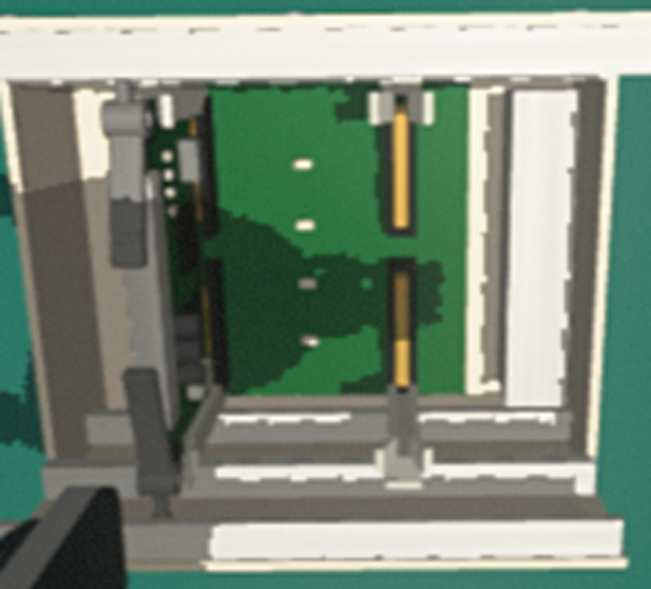

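View pics/u1b.png

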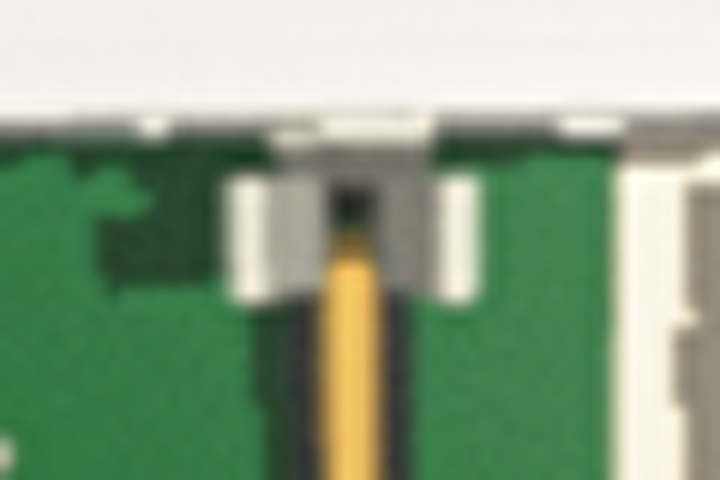

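View pics/u1c.png

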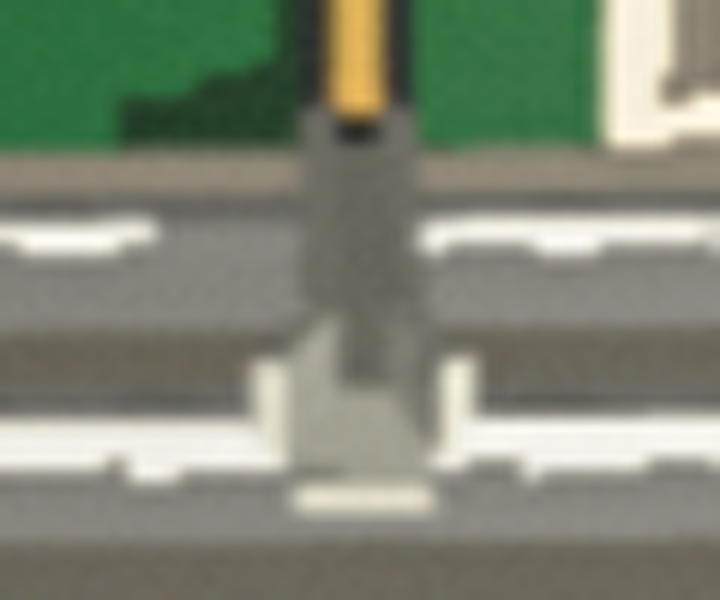

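```bash
python3 - <<'E'
from h import *
ci=np.load('pics/u1.npy',allow_pickle=True).item()['ci']['wrist']
z=.092
a=atz(ci,(259.3,112),z);b=atz(ci,(260.3,240.5),z)
print(a,b,np.linalg.norm(a-b),(a+b)/2,np.degrees(np.arctan2(*(a-b)[1::-1]))-90)
# connector ends, z?
f=lambda u,v:(130+u/3.1,85+v/3.1)
for z in (.028,.035):
    a=atz(ci,f(400,107),z);b=atz(ci,f(402,387),z); print(z,a,b,np.linalg.norm(a-b),(a+b)/2,np.degrees(np.arctan2(*(a-b)[1::-1]))-90)
# outer white wall tops; 
for z in (.13,.135,.14): 
    c=[atz(ci,q,z) for q in ((104,92),(344,90),(331,266),)]
    print(z,np.linalg.norm(c[0]-c[1]),np.linalg.norm(c[2]-c[1]))
E
```

```text
[ 0.55651424 -0.12294211  0.092     ] [ 0.54251287 -0.25164689  0.092     ] 0.1294641138009166 [ 0.54951356 -0.1872945   0.092     ] -6.208607916352506
0.028 [ 0.55546206 -0.13332863  0.028     ] [ 0.54358155 -0.24156012  0.028     ] 0.10888159693490447 [ 0.5495218  -0.18744437  0.028     ] -6.264248973539338
0.035 [ 0.55546508 -0.13291832  0.035     ] [ 0.5438248  -0.23896129  0.035     ] 0.10667993122717624 [ 0.54964494 -0.1859398   0.035     ] -6.2642489735392815
0.13 0.1866259162071166 0.15455889757081515
0.135 0.18280442342094216 0.15139403320411896
0.14 0.17898293063476775 0.1482291688374227
```

```bash
python3 -m creep '[{"x":-0.52,"y":0,"z":3.93,"rx":0,"ry":0,"rz":0},{"x":-0.52,"y":0,"z":3.93,"rx":0,"ry":0,"rz":0},{"x":-0.52,"y":0,"z":3.93,"rx":0,"ry":0,"rz":0},{"x":-0.52,"y":0,"z":3.93,"rx":0,"ry":0,"rz":0},{"x":-0.52,"y":0,"z":3.93,"rx":0,"ry":0,"rz":0},{"x":-0.52,"y":0,"z":3.93,"rx":0,"ry":0,"rz":0},{"x":-0.52,"y":0,"z":3.93,"rx":0,"ry":0,"rz":0},{"x":-0.52,"y":0,"z":3.93,"rx":0,"ry":0,"rz":0}]'
python3 -m creep '[{"x":-0.52,"y":0,"z":3.93,"rx":0,"ry":0,"rz":0},{"x":-0.52,"y":0,"z":3.93,"rx":0,"ry":0,"rz":0},{"x":0,"y":0,"z":0,"rx":0,"ry":-5.5,"rz":0},{"x":0,"y":0,"z":0,"rx":0,"ry":-5.5,"rz":0},{"x":0,"y":0,"z":0,"rx":0,"ry":-6,"rz":0},{"x":0,"y":0,"z":0,"rx":0,"ry":0,"rz":0}]'
python3 look.py r1
python3 - <<'E'
import cv2
t=cv2.imread('pics/r1_wrist.png')
cv2.imwrite('pics/r1a.png',cv2.resize(t[60:260,130:380],None,fx=3,fy=3,interpolation=cv2.INTER_CUBIC))
from rig import find_in
for l in ["board_grip","board_face","lever_l_tip","lever_r_tip","lever_l_pivot","lever_r_pivot"]:
        print(l,[(round(d['score'],2),[round(float(x),1) for x in d['xy']]) for d in find_in("wrist",l)[:3]])
E
```

```text
time_s: 4.18
eef_pos: [0.5429, 0.1335, 0.2396]
eef_rot: [-0.706, 0.042, -0.042, 0.706]
wrist_force: [1.1, -0.6, -0.4]
finger_gap: 0.0859
time_s: 4.68
eef_pos: [0.542, 0.2115, 0.2392]
eef_rot: [0.704, 0.064, -0.064, -0.704]
wrist_force: [0.0, -0.7, -0.1]
finger_gap: 0.0852
t 4.6833 p [0.542  0.2115 0.2392] F [ 0.  -0.7 -0.1] gap 0.0852
xyaw 10.39 yaxis [-1.e-04 -1.e-04 -1.e+00]
board_grip [(0.6, [261.5, 180.9])]
board_face [(0.88, [264.0, 183.5])]
lever_l_tip [(0.54, [264.0, 120.8])]
lever_r_tip [(0.68, [259.0, 236.8]), (0.19, [260.9, 117.7])]
lever_l_pivot [(0.53, [262.5, 121.6])]
lever_r_pivot [(0.78, [260.2, 236.9])]
```

View pics/r1a.png

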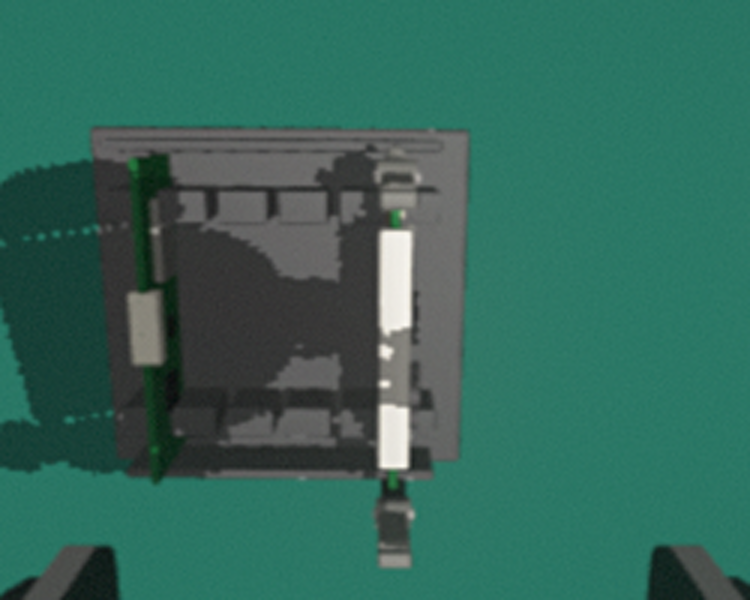

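```bash
python3 - <<'E'
from h import *
d=np.load('pics/r1.npy',allow_pickle=True).item();ci=d['ci']['wrist']
M=R.from_quat(d['s']['eef_rot']).as_matrix();p=d['s']['eef_pos']
z=.092
a=atz(ci,(130+395.5/3,60+230/3),z);b=atz(ci,(130+394/3,60+469/3),z)
print(a,b,np.linalg.norm(a-b),(a+b)/2,np.degrees(np.arctan2(*(a-b)[1::-1]))-90)
print('tool shift',M.T@((a+b)/2-p))
E
```

```text
[0.53857918 0.25241226 0.092     ] [0.55279698 0.17363417 0.092     ] 0.08005081930760506 [0.54568808 0.21302321 0.092     ] 10.230559124286145
tool shift [0.00391232 0.1471847  0.00086325]
```

```bash
python3 -m creep '[{"x":0.2,"y":3.9,"z":0.05,"rx":0,"ry":0,"rz":0},{"x":0.19,"y":3.9,"z":0.04,"rx":0,"ry":0,"rz":0},{"x":0,"y":3.7,"z":0,"rx":0,"ry":0,"rz":0},{"x":0,"y":0,"z":0,"rx":0,"ry":0.1,"rz":0},{"x":0,"y":0,"z":0,"rx":0,"ry":0,"rz":0}]' 0.6
python3 look.py r2
```

```text
time_s: 5.45
eef_pos: [0.5437, 0.2115, 0.122]
eef_rot: [0.705, 0.06, -0.064, -0.704]
wrist_force: [0.5, 0.4, 0.6]
finger_gap: 0.0512
t 5.45 p [0.5437 0.2115 0.122 ] F [0.5 0.4 0.6] gap 0.0512
xyaw 10.06 yaxis [-0.0059 -0.002  -1.    ]
```

View pics/r2_wrist.png

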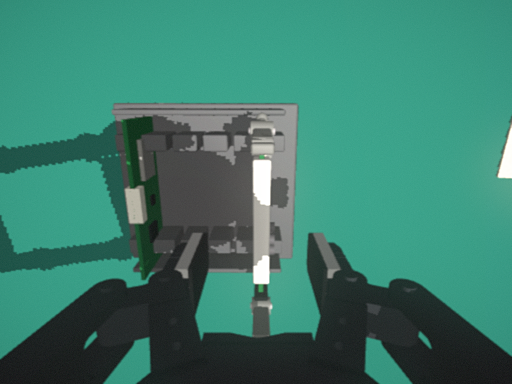

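```bash
cat > st.py <<'E'
from h import *
from rig import manip
import sys
s=manip.get_state();M=R.from_quat(s['eef_rot']).as_matrix()
print('t',round(s['time_s'],2),'p',s['eef_pos'].round(4),'F',s['wrist_force'].round(1),'T',s['torque'].round(2),'gap',round(s['finger_gap'],4))
# rotvec in tool frame needed to reach upright with yaw given; 
def need(target,yaw):
    c,q=np.cos(np.radians(yaw)),np.sin(np.radians(yaw))
    Mt=np.array([[c,0,-q],[q,0,c],[0,-1,0]]); 
    if np.linalg.det(Mt)<0: Mt[:,2]*=-1
    r=np.degrees(R.from_matrix(M.T@Mt).as_rotvec())
    print('yaw',np.degrees(np.arctan2(M[1,0],M[0,0])).round(2),'need rot deg',r.round(2),'shift cm',(100*M.T@(np.array(target)-s['eef_pos'])).round(3))
if len(sys.argv)>1:
    a=list(map(float,sys.argv[1:])); need(a[:3],a[3])
E
python3 - <<'E'
from h import *
import cv2
d=np.load('pics/r2.npy',allow_pickle=True).item();ci=d['ci']['wrist']
for z in (.092,): 
  for q in ((261.5,160),(261,283)): print(atz(ci,q,z))
t=cv2.imread('pics/r2_wrist.png')
cv2.imwrite('pics/r2a.png',cv2.resize(t[110:340,190:340],None,fx=2.6,fy=2.6,interpolation=cv2.INTER_CUBIC))
E
python3 st.py .5457 .2130 .076 10.2
```

```text
[0.53832338 0.25250443 0.092     ]
[0.55212907 0.17433015 0.092     ]
t 5.5 p [0.546  0.2123 0.1248] F [ 0.8 -0.4  0. ] T [-0.03 -0.   -0.04] gap 0.0513
yaw 10.07 need rot deg [ 0.01 -0.13 -0.04] shift cm [-0.01   4.878  0.071]
```

View pics/r2a.png

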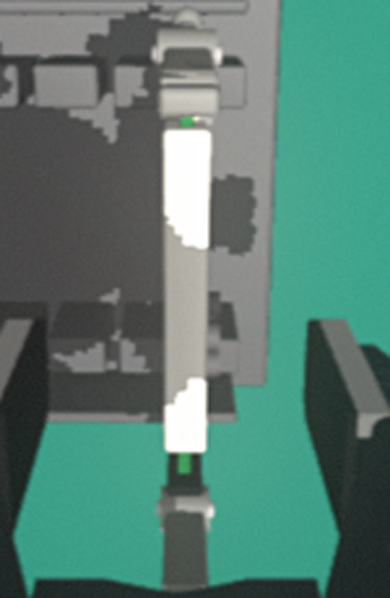

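```bash
python3 -m creep '[{"x":0,"y":1.3,"z":0.04,"rx":0,"ry":-0.13,"rz":0},{"x":0,"y":1.3,"z":0.03,"rx":0,"ry":0,"rz":0},{"x":0,"y":1.3,"z":0,"rx":0,"ry":0,"rz":0},{"x":0,"y":0.95,"z":0,"rx":0,"ry":0,"rz":0},{"x":0,"y":0,"z":0,"rx":0,"ry":0,"rz":0},{"x":0,"y":0,"z":0,"rx":0,"ry":0,"rz":0}]'
python3 st.py .5456 .2131 .076 10.2; python3 look.py r3
```

```text
time_s: 6.0
eef_pos: [0.5448, 0.2128, 0.0746]
eef_rot: [0.704, 0.062, -0.064, -0.704]
wrist_force: [-0.6, 0.5, 1.3]
finger_gap: 0.0516
t 6.0 p [0.5448 0.2128 0.0746] F [-0.6  0.5  1.3] T [0.03 0.02 0.06] gap 0.0516
yaw 10.24 need rot deg [ 0.02  0.04 -0.13] shift cm [ 0.083 -0.139  0.011]
t 6.0 p [0.5448 0.2128 0.0746] F [-0.6  0.5  1.3] gap 0.0516
xyaw 10.24 yaxis [-2.2e-03 -8.0e-04 -1.0e+00]
```

View pics/r3_wrist.png

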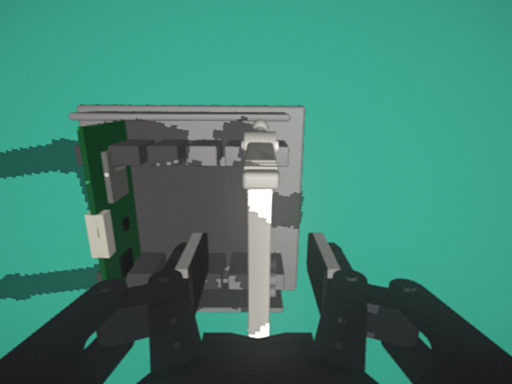

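```bash
python3 st.py .5456 .2131 .076 10.2; python3 -m creep '[{"x":0,"y":0,"z":0,"rx":0,"ry":0,"rz":0},{"x":0,"y":0,"z":0,"rx":0,"ry":0,"rz":0},{"x":0,"y":0,"z":0,"rx":0,"ry":0,"rz":0},{"x":0,"y":0,"z":0,"rx":0,"ry":0,"rz":0}]' 0 50
python3 st.py .5456 .2131 .076 10.2; 
```

```text
t 6.05 p [0.5455 0.2131 0.0754] F [-0.1  0.2  0.6] T [ 0.01 -0.02  0.05] gap 0.0513
yaw 10.24 need rot deg [ 0.01  0.04 -0.04] shift cm [ 0.007 -0.055 -0.001]
time_s: 6.38
eef_pos: [0.5462, 0.2134, 0.0766]
eef_rot: [-0.704, -0.064, 0.063, 0.704]
wrist_force: [-1.1, 0.0, 2.7]
finger_gap: 0.0089
t 6.38 p [0.5462 0.2134 0.0766] F [-1.1  0.   2.7] T [ 0.05  0.02 -0.  ] gap 0.0089
yaw 10.24 need rot deg [-0.01  0.04  0.07] shift cm [-0.067  0.057 -0.014]
```

```bash
python3 -m creep '[{"x":0,"y":0,"z":0,"rx":0,"ry":0,"rz":0},{"x":0,"y":0,"z":0,"rx":0,"ry":0,"rz":0},{"x":0,"y":-0.5,"z":0,"rx":0,"ry":0,"rz":0},{"x":0,"y":-0.8,"z":0,"rx":0,"ry":0,"rz":0},{"x":0,"y":-0.8,"z":0,"rx":0,"ry":0,"rz":0},{"x":0,"y":-0.8,"z":0,"rx":0,"ry":0,"rz":0},{"x":0,"y":-0.8,"z":0,"rx":0,"ry":0,"rz":0}]'
python3 st.py .5456 .2131 .076 10.2; 
```

```text
time_s: 6.97
eef_pos: [0.5454, 0.2131, 0.1135]
eef_rot: [0.704, 0.063, -0.063, -0.704]
wrist_force: [-0.2, 0.7, -3.1]
finger_gap: 0.009
t 6.97 p [0.5454 0.2131 0.1135] F [-0.2  0.7 -3.1] T [ 0.01  0.04 -0.  ] gap 0.009
yaw 10.25 need rot deg [ 0.    0.05 -0.04] shift cm [ 2.600e-02  3.752e+00 -2.000e-03]
```

```bash
python3 -m creep '[{"x":0,"y":-3.5,"z":0,"rx":0,"ry":0,"rz":0},{"x":0,"y":-3.5,"z":0,"rx":0,"ry":0,"rz":0},{"x":0,"y":-3.5,"z":0,"rx":0,"ry":0,"rz":0},{"x":0,"y":-2,"z":0,"rx":0,"ry":0,"rz":0},{"x":0,"y":0,"z":0,"rx":0,"ry":0,"rz":0},{"x":0,"y":0,"z":0,"rx":0,"ry":0,"rz":0},{"x":0,"y":0,"z":0,"rx":0,"ry":0,"rz":0}]'
python3 look.py r4 wrist scene
```

```text
time_s: 7.55
eef_pos: [0.5445, 0.2127, 0.236]
eef_rot: [0.705, 0.062, -0.064, -0.704]
wrist_force: [-0.4, 0.5, -4.3]
finger_gap: 0.0087
t 7.55 p [0.5445 0.2127 0.236 ] F [-0.4  0.5 -4.3] gap 0.0087
xyaw 10.24 yaxis [-2.8e-03 -9.0e-04 -1.0e+00]
```

View pics/r4_wrist.png

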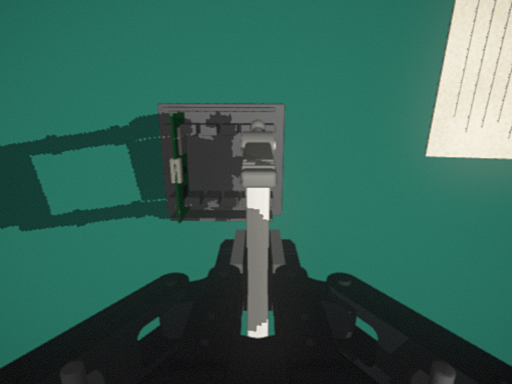

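View pics/r4_scene.png

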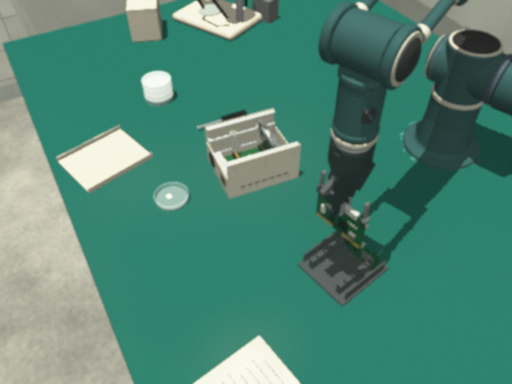

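```bash
python3 - <<'E'
from h import *
import cv2
d=np.load('pics/r4.npy',allow_pickle=True).item();ci=d['ci']['wrist']
t=cv2.imread('pics/r4_wrist.png')
cv2.imwrite('pics/r4a.png',cv2.resize(t[110:350,200:320],None,fx=2.5,fy=2.5,interpolation=cv2.INTER_CUBIC))
M=R.from_quat(d['s']['eef_rot']).as_matrix();p=d['s']['eef_pos']
def tool(uv,ty): # intersect with tool plane y=ty
    o,r=ray(ci,uv); o=M.T@(o-p); r=M.T@r; return o+r*(ty-o[1])/r[1]
for q in ((258.5,187),(258,338)): print((1000*tool(q,-.0162)).round(1))
E
```

```text
[  0.2 -16.2  38.9]
[ -0.  -16.2 -37.8]
```

View pics/r4a.png

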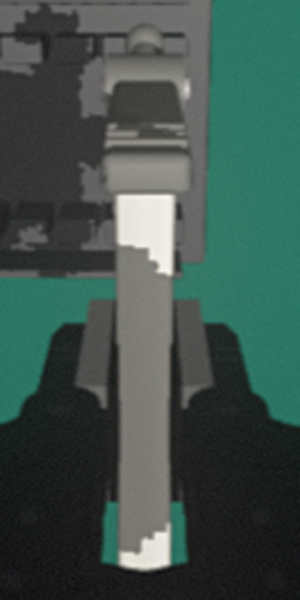

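```bash
python3 -m creep '[{"x":-0.67,"y":0,"z":-3.94,"rx":0,"ry":0,"rz":0},{"x":-0.67,"y":0,"z":-3.94,"rx":0,"ry":0,"rz":0},{"x":-0.67,"y":0,"z":-3.94,"rx":0,"ry":0,"rz":0},{"x":-0.67,"y":0,"z":-3.94,"rx":0,"ry":0,"rz":0},{"x":-0.67,"y":0,"z":-3.94,"rx":0,"ry":0,"rz":0},{"x":-0.67,"y":0,"z":-3.94,"rx":0,"ry":0,"rz":0},{"x":-0.67,"y":0,"z":-3.94,"rx":0,"ry":0,"rz":0},{"x":-0.67,"y":0,"z":-3.94,"rx":0,"ry":0,"rz":0}]'
python3 -m creep '[{"x":-0.67,"y":0,"z":-3.94,"rx":0,"ry":0,"rz":0},{"x":-0.67,"y":0,"z":-3.94,"rx":0,"ry":0,"rz":0},{"x":0,"y":0,"z":0,"rx":0,"ry":5.5,"rz":0},{"x":0,"y":0,"z":0,"rx":0,"ry":5.5,"rz":0},{"x":0,"y":0,"z":0,"rx":0,"ry":5.5,"rz":0},{"x":0,"y":0,"z":0,"rx":0,"ry":0,"rz":0},{"x":0,"y":0,"z":0,"rx":0,"ry":0,"rz":0},{"x":0,"y":0,"z":0,"rx":0,"ry":0,"rz":0}]'
python3 look.py p1 wrist scene top; python3 st.py .5495 -.1873 .180 -6.3
```

```text
time_s: 8.32
eef_pos: [0.5473, -0.1081, 0.2353]
eef_rot: [-0.704, -0.062, 0.064, 0.705]
wrist_force: [0.9, 0.1, -2.3]
finger_gap: 0.0089
time_s: 8.98
eef_pos: [0.5492, -0.1861, 0.2364]
eef_rot: [-0.706, 0.039, -0.037, 0.706]
wrist_force: [-0.4, 0.1, -3.3]
finger_gap: 0.0088
t 8.9833 p [ 0.5492 -0.1861  0.2364] F [-0.4  0.1 -3.3] gap 0.0088
xyaw -6.11 yaxis [-2.3e-03  9.0e-04 -1.0e+00]
t 9.13 p [ 0.5497 -0.1861  0.2374] F [-0.5  0.8 -3.9] T [-0.04 -0.03 -0.01] gap 0.0087
yaw -6.16 need rot deg [-0.01  0.14 -0.04] shift cm [-4.000e-03  5.737e+00 -1.220e-01]
```

View pics/p1_wrist.png

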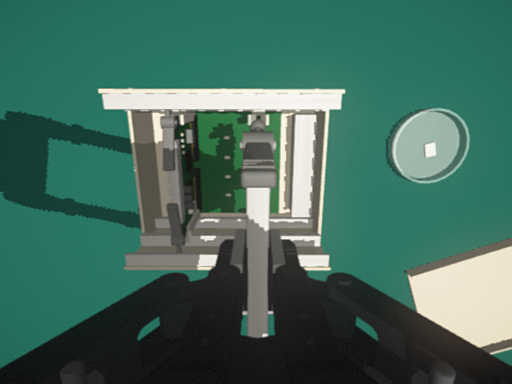

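View pics/p1_scene.png

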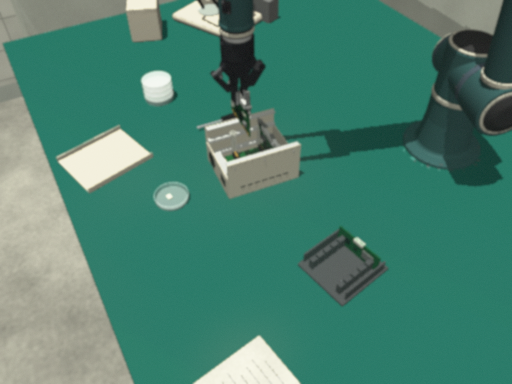

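```bash
python3 -m creep '[{"x":0,"y":1.8,"z":-0.06,"rx":0,"ry":0.15,"rz":0},{"x":0,"y":1.8,"z":-0.06,"rx":0,"ry":0,"rz":0},{"x":0,"y":1.8,"z":0,"rx":0,"ry":0,"rz":0},{"x":0,"y":1.6,"z":0,"rx":0,"ry":0,"rz":0},{"x":0,"y":0,"z":0,"rx":0,"ry":0,"rz":0},{"x":0,"y":0,"z":0,"rx":0,"ry":0,"rz":0},{"x":0,"y":0,"z":0,"rx":0,"ry":0,"rz":0},{"x":0,"y":0,"z":0,"rx":0,"ry":0,"rz":0}]'
python3 look.py p2 wrist scene; python3 st.py .5495 -.1873 .150 -6.3
python3 - <<'E'
import cv2
t=cv2.imread('pics/p2_wrist.png');s=cv2.imread('pics/p2_scene.png')
cv2.imwrite('pics/p2a.png',cv2.resize(t[60:360,150:370],None,fx=2,fy=2,interpolation=cv2.INTER_CUBIC))
cv2.imwrite('pics/p2b.png',cv2.resize(s[80:200,190:310],None,fx=5,fy=5,interpolation=cv2.INTER_CUBIC))
E
```

```text
time_s: 9.8
eef_pos: [0.5509, -0.188, 0.1696]
eef_rot: [0.706, -0.038, 0.04, -0.706]
wrist_force: [0.8, -0.3, -2.8]
finger_gap: 0.0087
t 9.8 p [ 0.5509 -0.188   0.1696] F [ 0.8 -0.3 -2.8] gap 0.0087
xyaw -6.39 yaxis [ 0.0027 -0.0011 -1.    ]
t 9.9 p [ 0.5507 -0.188   0.1694] F [ 0.1  0.2 -3.2] T [-0.01 -0.   -0.02] gap 0.0088
yaw -6.4 need rot deg [ 0.04 -0.1   0.15] shift cm [-0.133  1.943  0.06 ]
```

View pics/p2a.png

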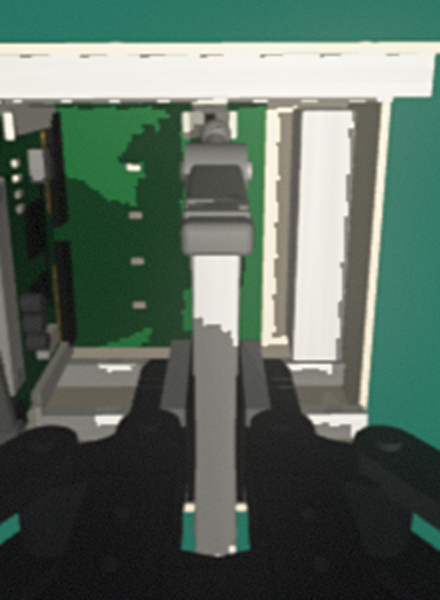

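View pics/p2b.png

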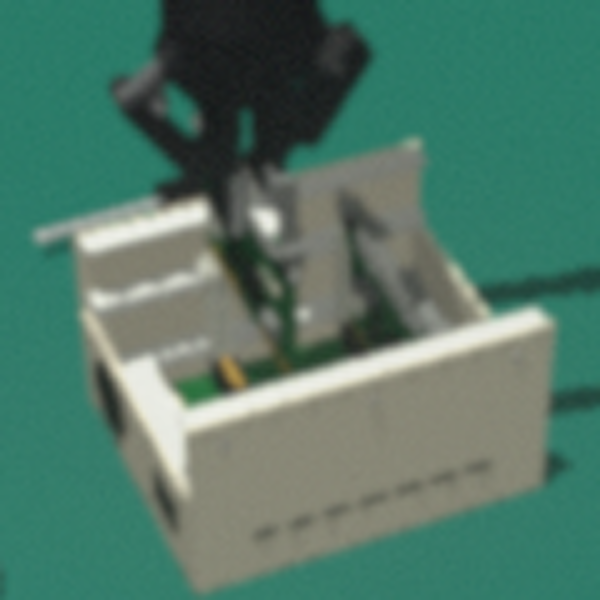

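```bash
python3 - <<'E'
from h import *
import cv2
d=np.load('pics/p2.npy',allow_pickle=True).item();ci=d['ci']['wrist']
t=cv2.imread('pics/p2_wrist.png')
cv2.imwrite('pics/p2c.png',cv2.resize(t[105:145,225:285],None,fx=12,fy=12,interpolation=cv2.INTER_CUBIC))
a=atz(ci,(255,120),.092); print(a)
s=np.array([.5495,-.1873]); y=np.radians(-6.3); print('slot x coord', (a[:2]-s)@[np.cos(y),np.sin(y)])
E
```

```text
[ 0.55606925 -0.12805526  0.092     ]
slot x coord 2.8395001761224218e-05
```

View pics/p2c.png

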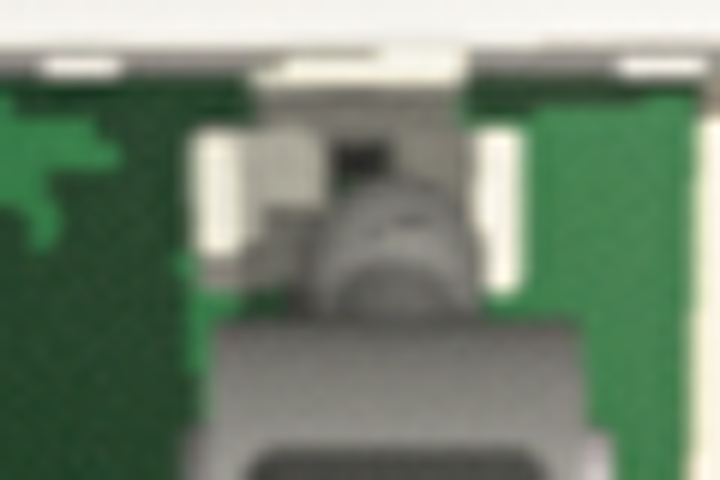

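```bash
python3 -m creep '[{"x":-0.11,"y":0.3,"z":0.06,"rx":0,"ry":0,"rz":0.1},{"x":0,"y":0.3,"z":0,"rx":0,"ry":0,"rz":0},{"x":0,"y":0,"z":0,"rx":0,"ry":0,"rz":0},{"x":0,"y":0,"z":0,"rx":0,"ry":0,"rz":0}]'
python3 st.py .5495 -.1873 .150 -6.3;  python3 -m creep '[{"x":0,"y":0,"z":0,"rx":0,"ry":0,"rz":0},{"x":0,"y":0,"z":0,"rx":0,"ry":0,"rz":0},{"x":0,"y":0,"z":0,"rx":0,"ry":0,"rz":0}]'
python3 st.py .5495 -.1873 .150 -6.3
```

```text
time_s: 10.23
eef_pos: [0.5483, -0.1868, 0.1614]
eef_rot: [-0.706, 0.04, -0.039, 0.706]
wrist_force: [0.1, 0.0, -3.2]
finger_gap: 0.0088
t 10.23 p [ 0.5483 -0.1868  0.1614] F [ 0.1  0.  -3.2] T [ 0.04 -0.01  0.  ] gap 0.0088
yaw -6.41 need rot deg [-0.01 -0.11 -0.15] shift cm [ 0.129  1.135 -0.035]
time_s: 10.48
eef_pos: [0.5487, -0.187, 0.1618]
eef_rot: [-0.706, 0.04, -0.039, 0.706]
wrist_force: [-0.3, 0.0, -3.3]
finger_gap: 0.0089
t 10.48 p [ 0.5487 -0.187   0.1618] F [-0.3  0.  -3.3] T [-0.    0.    0.04] gap 0.0089
yaw -6.41 need rot deg [ 0.   -0.11 -0.09] shift cm [ 0.083  1.183 -0.02 ]
```

```bash
python3 -m creep '[{"x":0.03,"y":0.15,"z":0,"rx":0,"ry":0.05,"rz":0},{"x":0,"y":0.15,"z":0,"rx":0,"ry":0,"rz":0},{"x":0,"y":0.2,"z":0,"rx":0,"ry":0,"rz":0},{"x":0,"y":0.2,"z":0,"rx":0,"ry":0,"rz":0},{"x":0,"y":0.2,"z":0,"rx":0,"ry":0,"rz":0},{"x":0,"y":0.2,"z":0,"rx":0,"ry":0,"rz":0},{"x":0,"y":0,"z":0,"rx":0,"ry":0,"rz":0},{"x":0,"y":0,"z":0,"rx":0,"ry":0,"rz":0}]'
python3 st.py .5495 -.1873 .096 -6.3
python3 look.py p3 
python3 - <<'E'
import cv2
t=cv2.imread('pics/p3_wrist.png')
cv2.imwrite('pics/p3a.png',cv2.resize(t[105:145,225:285],None,fx=12,fy=12,interpolation=cv2.INTER_CUBIC))
E
```

```text
time_s: 11.15
eef_pos: [0.5488, -0.1869, 0.1505]
eef_rot: [-0.706, 0.041, -0.039, 0.706]
wrist_force: [-0.0, -0.6, -3.2]
finger_gap: 0.0087
t 11.15 p [ 0.5488 -0.1869  0.1505] F [-0.  -0.6 -3.2] T [-0.02 -0.01 -0.05] gap 0.0087
yaw -6.46 need rot deg [-0.01 -0.16 -0.12] shift cm [ 0.086  5.452 -0.03 ]
t 11.15 p [ 0.5488 -0.1869  0.1505] F [-0.  -0.6 -3.2] gap 0.0087
xyaw -6.46 yaxis [-2.1e-03  4.0e-04 -1.0e+00]
```

View pics/p3a.png

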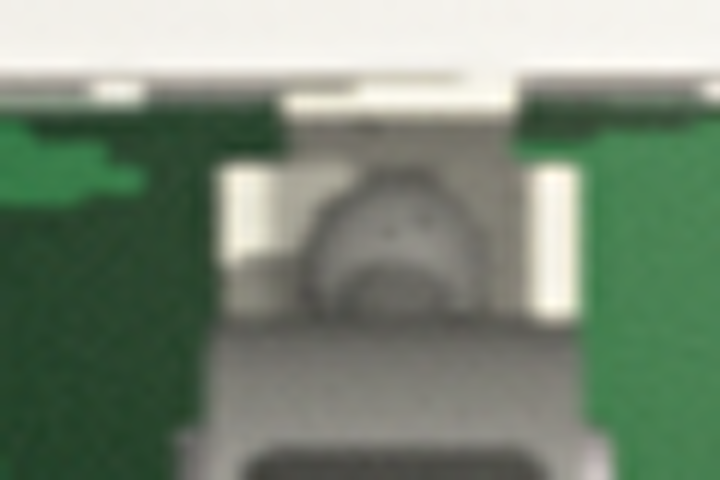

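```bash
python3 -m creep '[{"x":0.08,"y":0,"z":-0.02,"rx":0,"ry":-0.1,"rz":-0.1},{"x":0,"y":0.1,"z":0,"rx":0,"ry":0,"rz":0},{"x":0,"y":0.1,"z":0,"rx":0,"ry":0,"rz":0},{"x":0,"y":0.15,"z":0,"rx":0,"ry":0,"rz":0},{"x":0,"y":0.15,"z":0,"rx":0,"ry":0,"rz":0},{"x":0,"y":0.15,"z":0,"rx":0,"ry":0,"rz":0},{"x":0,"y":0,"z":0,"rx":0,"ry":0,"rz":0},{"x":0,"y":0,"z":0,"rx":0,"ry":0,"rz":0}]'
python3 st.py .5495 -.1873 .096 -6.3
```

```text
time_s: 11.87
eef_pos: [0.5495, -0.1872, 0.144]
eef_rot: [-0.706, 0.039, -0.039, 0.706]
wrist_force: [-0.7, 0.1, -2.5]
finger_gap: 0.009
t 11.87 p [ 0.5495 -0.1872  0.144 ] F [-0.7  0.1 -2.5] T [0.03 0.04 0.02] gap 0.009
yaw -6.36 need rot deg [-0.01 -0.06 -0.03] shift cm [-0.     4.804 -0.01 ]
```

```bash
python3 -m creep '[{"x":0,"y":0.15,"z":0,"rx":0,"ry":0,"rz":0},{"x":0,"y":0.15,"z":0,"rx":0,"ry":0,"rz":0},{"x":0,"y":0.15,"z":0,"rx":0,"ry":0,"rz":0},{"x":0,"y":0.15,"z":0,"rx":0,"ry":0,"rz":0},{"x":0,"y":0.15,"z":0,"rx":0,"ry":0,"rz":0},{"x":0,"y":0.15,"z":0,"rx":0,"ry":0,"rz":0},{"x":0,"y":0,"z":0,"rx":0,"ry":0,"rz":0}]'
python3 st.py .5495 -.1873 .096 -6.3
```

```text
time_s: 12.45
eef_pos: [0.5494, -0.1872, 0.1348]
eef_rot: [-0.706, 0.039, -0.039, 0.706]
wrist_force: [0.4, -0.4, -2.3]
finger_gap: 0.0087
t 12.45 p [ 0.5494 -0.1872  0.1348] F [ 0.4 -0.4 -2.3] T [-0.01  0.02  0.01] gap 0.0087
yaw -6.36 need rot deg [-0.01 -0.06 -0.04] shift cm [ 0.015  3.878 -0.012]
```

```bash
python3 -m creep '[{"x":0.01,"y":0.2,"z":0,"rx":0,"ry":0,"rz":0},{"x":0,"y":0.2,"z":0,"rx":0,"ry":0,"rz":0},{"x":0,"y":0.2,"z":0,"rx":0,"ry":0,"rz":0},{"x":0,"y":0.2,"z":0,"rx":0,"ry":0,"rz":0},{"x":0,"y":0.2,"z":0,"rx":0,"ry":0,"rz":0},{"x":0,"y":0.2,"z":0,"rx":0,"ry":0,"rz":0},{"x":0,"y":0.2,"z":0,"rx":0,"ry":0,"rz":0},{"x":0,"y":0,"z":0,"rx":0,"ry":0,"rz":0}]'
python3 st.py .5495 -.1873 .096 -6.3
```

```text
time_s: 13.12
eef_pos: [0.5494, -0.1872, 0.1207]
eef_rot: [-0.706, 0.04, -0.039, 0.706]
wrist_force: [0.5, 0.6, -2.9]
finger_gap: 0.0089
t 13.12 p [ 0.5494 -0.1872  0.1207] F [ 0.5  0.6 -2.9] T [ 0.02  0.01 -0.01] gap 0.0089
yaw -6.36 need rot deg [-0.01 -0.06 -0.05] shift cm [ 0.009  2.466 -0.014]
```

```bash
python3 -m creep '[{"x":0,"y":0.2,"z":0,"rx":0,"ry":0,"rz":0},{"x":0,"y":0.2,"z":0,"rx":0,"ry":0,"rz":0},{"x":0,"y":0.2,"z":0,"rx":0,"ry":0,"rz":0},{"x":0,"y":0.2,"z":0,"rx":0,"ry":0,"rz":0},{"x":0,"y":0.2,"z":0,"rx":0,"ry":0,"rz":0},{"x":0,"y":0.2,"z":0,"rx":0,"ry":0,"rz":0},{"x":0,"y":0.2,"z":0,"rx":0,"ry":0,"rz":0},{"x":0,"y":0,"z":0,"rx":0,"ry":0,"rz":0}]'
python3 st.py .5495 -.1873 .096 -6.3; python3 look.py p4
```

```text
time_s: 13.78
eef_pos: [0.5494, -0.1871, 0.1067]
eef_rot: [-0.706, 0.04, -0.039, 0.706]
wrist_force: [-0.1, -0.4, -2.5]
finger_gap: 0.0093
t 13.78 p [ 0.5494 -0.1871  0.1067] F [-0.1 -0.4 -2.5] T [-0.02 -0.01  0.03] gap 0.0093
yaw -6.36 need rot deg [-0.01 -0.06 -0.05] shift cm [ 0.01   1.067 -0.016]
t 13.7833 p [ 0.5494 -0.1871  0.1067] F [-0.1 -0.4 -2.5] gap 0.0093
xyaw -6.36 yaxis [-9.e-04  4.e-04 -1.e+00]
```

View pics/p4_wrist.png

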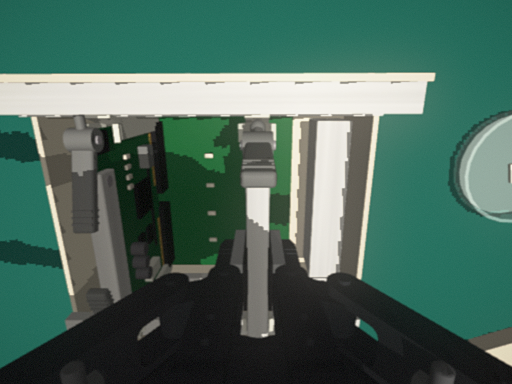

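```bash
python3 -m creep '[{"x":0,"y":0.1,"z":0,"rx":0,"ry":0,"rz":0},{"x":0,"y":0.1,"z":0,"rx":0,"ry":0,"rz":0},{"x":0,"y":0.1,"z":0,"rx":0,"ry":0,"rz":0},{"x":0,"y":0.1,"z":0,"rx":0,"ry":0,"rz":0},{"x":0,"y":0.1,"z":0,"rx":0,"ry":0,"rz":0},{"x":0,"y":0.1,"z":0,"rx":0,"ry":0,"rz":0},{"x":0,"y":0,"z":0,"rx":0,"ry":0,"rz":0}]'
python3 st.py .5495 -.1873 .096 -6.3
python3 -m creep '[{"x":0,"y":0.08,"z":0,"rx":0,"ry":0,"rz":0},{"x":0,"y":0.06,"z":0,"rx":0,"ry":0,"rz":0},{"x":0,"y":0.06,"z":0,"rx":0,"ry":0,"rz":0},{"x":0,"y":0,"z":0,"rx":0,"ry":0,"rz":0}]'
python3 st.py .5495 -.1873 .096 -6.3
```

```text
time_s: 14.42
eef_pos: [0.5496, -0.1872, 0.101]
eef_rot: [-0.706, 0.039, -0.039, 0.706]
wrist_force: [-0.5, 0.0, -2.3]
finger_gap: 0.0086
t 14.42 p [ 0.5496 -0.1872  0.101 ] F [-0.5  0.  -2.3] T [0.05 0.05 0.01] gap 0.0086
yaw -6.36 need rot deg [-0.01 -0.06 -0.03] shift cm [-0.01   0.498 -0.013]
time_s: 14.75
eef_pos: [0.5497, -0.1873, 0.0991]
eef_rot: [-0.706, 0.039, -0.039, 0.706]
wrist_force: [0.0, -0.1, -2.6]
finger_gap: 0.009
t 14.75 p [ 0.5497 -0.1873  0.0991] F [ 0.  -0.1 -2.6] T [ 0.05 -0.01  0.  ] gap 0.009
yaw -6.36 need rot deg [-0.   -0.06 -0.01] shift cm [-0.02   0.313 -0.007]
```

```bash
python3 -m creep '[{"x":0,"y":0.05,"z":0,"rx":0,"ry":0,"rz":0},{"x":0,"y":0.05,"z":0,"rx":0,"ry":0,"rz":0},{"x":0,"y":0.05,"z":0,"rx":0,"ry":0,"rz":0},{"x":0,"y":0,"z":0,"rx":0,"ry":0,"rz":0}]'
python3 st.py .5495 -.1873 .096 -6.3
python3 -m creep '[{"x":0,"y":0.05,"z":0,"rx":0,"ry":0,"rz":0},{"x":0,"y":0.05,"z":0,"rx":0,"ry":0,"rz":0},{"x":0,"y":0,"z":0,"rx":0,"ry":0,"rz":0}]'
python3 st.py .5495 -.1873 .096 -6.3
```

```text
time_s: 15.08
eef_pos: [0.5497, -0.1872, 0.0976]
eef_rot: [-0.706, 0.039, -0.039, 0.706]
wrist_force: [-0.4, 0.3, -3.0]
finger_gap: 0.0091
t 15.08 p [ 0.5497 -0.1872  0.0976] F [-0.4  0.3 -3. ] T [0.   0.05 0.01] gap 0.0091
yaw -6.36 need rot deg [-0.   -0.06 -0.01] shift cm [-0.02   0.164 -0.009]
time_s: 15.33
eef_pos: [0.5497, -0.1872, 0.0966]
eef_rot: [-0.706, 0.039, -0.039, 0.706]
wrist_force: [0.1, -0.1, -2.5]
finger_gap: 0.0094
t 15.33 p [ 0.5497 -0.1872  0.0966] F [ 0.1 -0.1 -2.5] T [-0.02 -0.01 -0.02] gap 0.0094
yaw -6.36 need rot deg [-0.01 -0.06 -0.02] shift cm [-0.019  0.062 -0.008]
```

```bash
python3 -m creep '[{"x":0,"y":0.04,"z":0,"rx":0,"ry":0,"rz":0},{"x":0,"y":0.04,"z":0,"rx":0,"ry":0,"rz":0},{"x":0,"y":0,"z":0,"rx":0,"ry":0,"rz":0}]'
python3 st.py .5495 -.1873 .096 -6.3
python3 -m creep '[{"x":0,"y":0.04,"z":0,"rx":0,"ry":0,"rz":0},{"x":0,"y":0.0,"z":0,"rx":0,"ry":0,"rz":0}]'
python3 st.py .5495 -.1873 .096 -6.3
```

```text
time_s: 15.58
eef_pos: [0.5501, -0.1873, 0.0966]
eef_rot: [0.706, -0.039, 0.039, -0.706]
wrist_force: [-0.8, -0.1, 1.3]
finger_gap: 0.0091
t 15.58 p [ 0.5501 -0.1873  0.0966] F [-0.8 -0.1  1.3] T [ 0.11  0.25 -0.04] gap 0.0091
yaw -6.36 need rot deg [ 0.   -0.06  0.03] shift cm [-0.058  0.057 -0.003]
time_s: 15.75
eef_pos: [0.5502, -0.1873, 0.0965]
eef_rot: [0.706, -0.039, 0.039, -0.706]
wrist_force: [-2.1, 1.4, 5.3]
finger_gap: 0.0089
t 15.75 p [ 0.5502 -0.1873  0.0965] F [-2.1  1.4  5.3] T [ 0.17  0.46 -0.01] gap 0.0089
yaw -6.36 need rot deg [ 0.   -0.06  0.04] shift cm [-0.068  0.054 -0.004]
```

```bash
python3 -m creep '[{"x":-0.02,"y":-0.06,"z":0,"rx":0,"ry":0,"rz":0},{"x":0,"y":0,"z":0,"rx":0,"ry":0,"rz":0}]'
python3 st.py
python3 -m creep '[{"x":0,"y":0,"z":0,"rx":0,"ry":0,"rz":0},{"x":0,"y":0,"z":0,"rx":0,"ry":0,"rz":0},{"x":0,"y":0,"z":0,"rx":0,"ry":0,"rz":0},{"x":0,"y":0,"z":0,"rx":0,"ry":0,"rz":0}]' 0.27
python3 look.py q1 wrist scene;python3 st.py
```

```text
time_s: 15.92
eef_pos: [0.55, -0.1873, 0.0966]
eef_rot: [0.706, -0.039, 0.04, -0.706]
wrist_force: [-0.5, 0.5, 2.9]
finger_gap: 0.0087
t 15.92 p [ 0.55   -0.1873  0.0966] F [-0.5  0.5  2.9] T [ 0.25  0.24 -0.  ] gap 0.0087
time_s: 16.25
eef_pos: [0.5496, -0.1873, 0.096]
eef_rot: [0.706, -0.039, 0.039, -0.706]
wrist_force: [-0.6, 0.6, 0.1]
finger_gap: 0.023
t 16.25 p [ 0.5496 -0.1873  0.096 ] F [-0.6  0.6  0.1] gap 0.023
xyaw -6.36 yaxis [-0.e+00 -1.e-04 -1.e+00]
t 16.35 p [ 0.5496 -0.1873  0.096 ] F [-0.2 -0.4  0.8] T [0.06 0.01 0.01] gap 0.0232
```

View pics/q1_wrist.png

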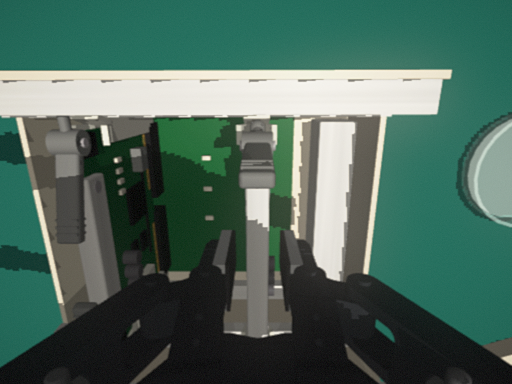

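```bash
python3 -m creep '[{"x":0,"y":-1,"z":0,"rx":0,"ry":0,"rz":0},{"x":0,"y":-2,"z":0,"rx":0,"ry":0,"rz":0},{"x":0,"y":-3,"z":0,"rx":0,"ry":0,"rz":0},{"x":0,"y":-3,"z":0,"rx":0,"ry":0,"rz":0},{"x":0,"y":-3,"z":0,"rx":0,"ry":0,"rz":0},{"x":0,"y":-1,"z":0,"rx":0,"ry":0,"rz":0},{"x":0,"y":0,"z":0,"rx":0,"ry":0,"rz":0},{"x":0,"y":0,"z":0,"rx":0,"ry":0,"rz":0}]'
python3 look.py q2 wrist scene;python3 st.py
python3 -c "
from rig import manip;print(manip.get_state()['joints'].round(2))
import cv2
s=cv2.imread('pics/q2_scene.png')
cv2.imwrite('pics/q2b.png',cv2.resize(s[80:200,190:310],None,fx=5,fy=5,interpolation=cv2.INTER_CUBIC))"
```

```text
time_s: 17.02
eef_pos: [0.5498, -0.1873, 0.2267]
eef_rot: [0.706, -0.039, 0.04, -0.706]
wrist_force: [0.0, -0.7, -0.4]
finger_gap: 0.0233
t 17.0167 p [ 0.5498 -0.1873  0.2267] F [ 0.  -0.7 -0.4] gap 0.0233
xyaw -6.36 yaxis [ 1.3e-03 -5.0e-04 -1.0e+00]
t 17.12 p [ 0.5483 -0.1867  0.2241] F [-0.2  0.7 -1.1] T [-0.04  0.01 -0.02] gap 0.0231
[-0.37  0.1   1.83  0.    1.22 -0.26]
```

View pics/q2_wrist.png

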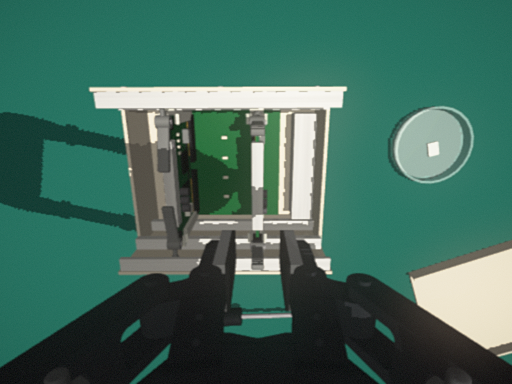

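View pics/q2b.png

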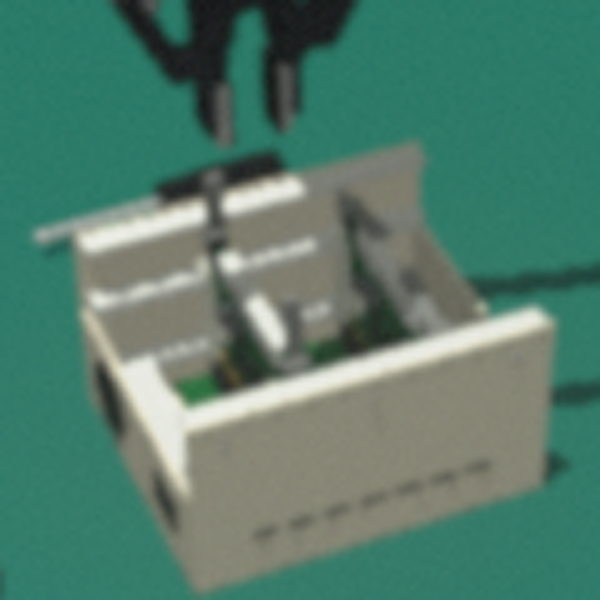

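```bash
python3 -m creep '[{"x":0,"y":0,"z":0,"rx":0,"ry":7,"rz":0},{"x":0,"y":0,"z":0,"rx":0,"ry":7,"rz":0},{"x":0,"y":0,"z":0,"rx":0,"ry":7,"rz":0},{"x":0,"y":0,"z":0,"rx":0,"ry":7,"rz":0},{"x":0,"y":0,"z":0,"rx":0,"ry":7,"rz":0},{"x":0,"y":0,"z":0,"rx":0,"ry":7,"rz":0},{"x":0,"y":0,"z":0,"rx":0,"ry":7,"rz":0},{"x":0,"y":0,"z":0,"rx":0,"ry":7,"rz":0}]' 0
python3 -m creep '[{"x":0,"y":0,"z":0,"rx":0,"ry":7,"rz":0},{"x":0,"y":0,"z":0,"rx":0,"ry":7,"rz":0},{"x":0,"y":0,"z":0,"rx":0,"ry":7,"rz":0},{"x":0,"y":0,"z":0,"rx":0,"ry":7,"rz":0},{"x":0,"y":0,"z":0,"rx":0,"ry":6,"rz":0},{"x":0,"y":0,"z":0,"rx":0,"ry":0,"rz":0},{"x":0,"y":0,"z":0,"rx":0,"ry":0,"rz":0}]' 0
python3 look.py q3 wrist;python3 st.py .5495 -.1873 .22 -96.3
```

```text
time_s: 17.78
eef_pos: [0.5481, -0.1867, 0.2231]
eef_rot: [0.604, -0.37, 0.366, -0.604]
wrist_force: [-0.0, 0.9, 0.2]
finger_gap: -0.0002
time_s: 18.37
eef_pos: [0.5485, -0.1869, 0.2239]
eef_rot: [-0.473, 0.527, -0.525, 0.472]
wrist_force: [-0.5, 0.1, -1.1]
finger_gap: 0.0
t 18.3667 p [ 0.5485 -0.1869  0.2239] F [-0.5  0.1 -1.1] gap 0.0
xyaw -96.19 yaxis [-0.0035  0.0014 -1.    ]
t 18.42 p [ 0.5487 -0.1869  0.2244] F [ 0.9 -0.2  0.2] T [ 0.03  0.02 -0.03] gap -0.0002
yaw -96.19 need rot deg [ 0.17  0.11 -0.04] shift cm [0.028 0.437 0.081]
```

View pics/q3_wrist.png

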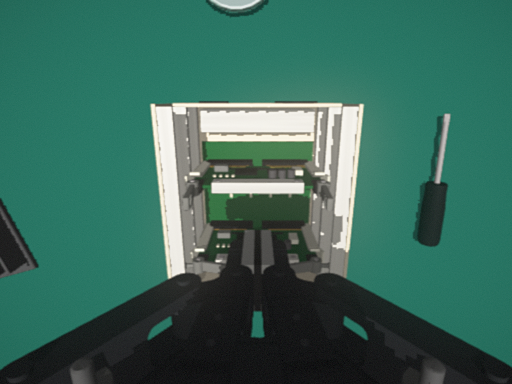

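```bash
python3 -c "
import cv2
s=cv2.imread('pics/q3_wrist.png')
cv2.imwrite('pics/q3b.png',cv2.resize(s[90:310,150:365],None,fx=3.4,fy=2.7,interpolation=cv2.INTER_CUBIC))
from h import *
d=np.load('pics/q3.npy',allow_pickle=True).item();ci=d['ci']['wrist']
for z in (.11,.116,.125,.135,.145,.155):
  a,b=atz(ci,(152,105),z),atz(ci,(362,105),z); print(z,np.linalg.norm(a-b))
"
```

```text
0.11 0.16830464644095874
0.116 0.1642403083549073
0.125 0.15814380122583013
0.135 0.15136990441574436
0.145 0.14459600760565872
0.155 0.13782211079557294
```

View pics/q3b.png

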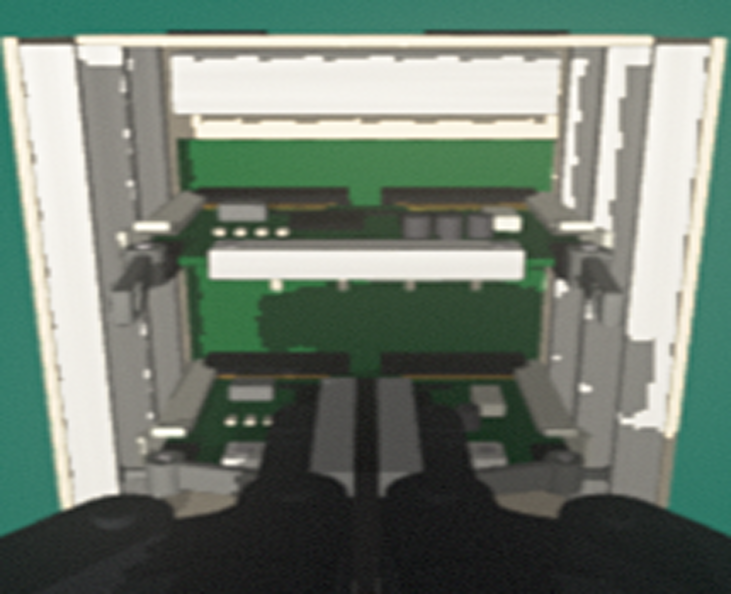

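```bash
python3 -m creep '[{"x":-4,"y":0,"z":0.08,"rx":0.1,"ry":0.1,"rz":0},{"x":-4.1,"y":0,"z":0,"rx":0,"ry":0,"rz":0},{"x":0,"y":2,"z":0,"rx":0,"ry":0,"rz":0},{"x":0,"y":2,"z":0,"rx":0,"ry":0,"rz":0},{"x":0,"y":2,"z":0,"rx":0,"ry":0,"rz":0},{"x":0,"y":2,"z":0,"rx":0,"ry":0,"rz":0},{"x":0,"y":0,"z":0,"rx":0,"ry":0,"rz":0},{"x":0,"y":0,"z":0,"rx":0,"ry":0,"rz":0}]'
python3 look.py q4 wrist;python3 st.py .5585 -.1058 .143 -96.3
```

```text
time_s: 19.08
eef_pos: [0.5581, -0.1065, 0.1445]
eef_rot: [-0.472, 0.528, -0.526, 0.471]
wrist_force: [0.4, -0.0, -0.1]
finger_gap: 0.0002
t 19.0833 p [ 0.5581 -0.1065  0.1445] F [ 0.4 -0.  -0.1] gap 0.0002
xyaw -96.37 yaxis [-2.3e-03  8.0e-04 -1.0e+00]
t 19.13 p [ 0.5594 -0.1068  0.1461] F [ 0.9 -0.5 -0.2] T [ 0.02 -0.01 -0.04] gap 0.0002
yaw -96.4 need rot deg [-0.05 -0.1  -0.01] shift cm [-0.094  0.31  -0.103]
```

View pics/q4_wrist.png

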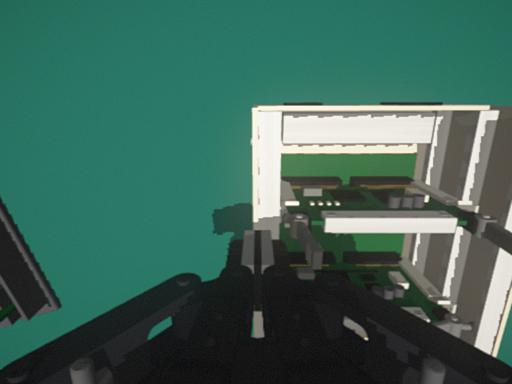

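```bash
cat > lev.py <<'E'
from h import *
S=np.array([.5495,-.1873,0]);yw=np.radians(-6.3)
ax=np.array([np.cos(yw),np.sin(yw),0]);ay=np.array([-np.sin(yw),np.cos(yw),0])
def W(x,y,z): return S+ax*x+ay*y+np.array([0,0,z])
def lev(side,th,foot,r=.042,off=0,x=0):
    a=np.radians(95)-th
    y=.056-r*np.cos(a)+off*np.sin(a); z=foot+.084+r*np.sin(a)+off*np.cos(a)
    return W(x,side*y,z)
E
python3 - <<'E'
from lev import *
d=np.load('pics/q4.npy',allow_pickle=True).item();ci=d['ci']['wrist']
print('pin',proj(ci,lev(1,0,.028,0)).round(1),proj(ci,lev(-1,0,.028,0)).round(1))
for th in (0,.1,.2,.3): print(th,proj(ci,lev(1,th,.028)).round(1),proj(ci,lev(-1,th,.028)).round(1))
p=d['s']['eef_pos'];M=R.from_quat(d['s']['eef_rot']).as_matrix()
for dx in (-8,0,8): print(proj(ci,p+M@np.array([dx/1e3,.008,.011])).round(1))
E
python3 -c "
import cv2
s=cv2.imread('pics/q4_wrist.png')
cv2.imwrite('pics/q4b.png',cv2.resize(s[190:300,220:350],None,fx=5,fy=5,interpolation=cv2.INTER_CUBIC))"
```

```text
pin [298.4 225.8] [482.8 225.5]
0 [302.3 261.5] [554.7 261.1]
0.1 [311.2 261.7] [546.1 261.3]
0.2 [319.9 261.4] [536.7 261. ]
0.3 [328.4 260.6] [526.7 260.3]
[241.2 226. ]
[256.6 226. ]
[272.  225.9]
```

View pics/q4b.png

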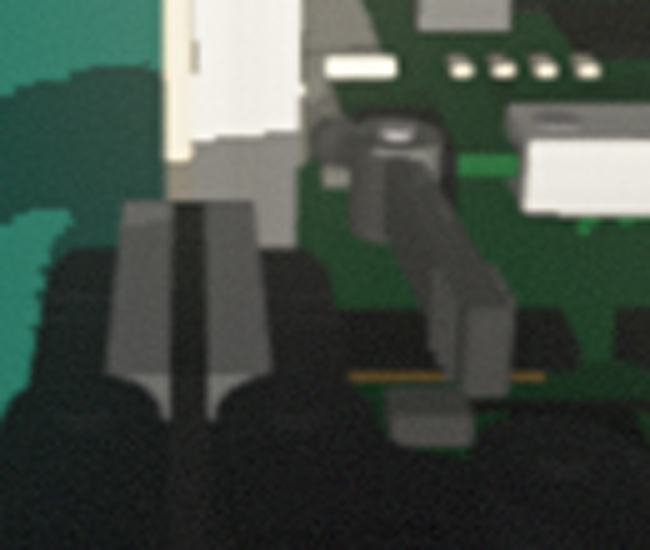

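```bash
python3 -m creep '[{"x":0.6,"y":0.3,"z":-0.1,"rx":0,"ry":-0.1,"rz":0},{"x":0.6,"y":0,"z":0,"rx":0,"ry":0,"rz":0},{"x":0.6,"y":0,"z":0,"rx":0,"ry":0,"rz":0},{"x":0.4,"y":0,"z":0,"rx":0,"ry":0,"rz":0},{"x":0.4,"y":0,"z":0,"rx":0,"ry":0,"rz":0},{"x":0,"y":0,"z":0,"rx":0,"ry":0,"rz":0},{"x":0,"y":0,"z":0,"rx":0,"ry":0,"rz":0}]'
python3 look.py q5 wrist;python3 st.py .5495 -.1873 .143 -96.3
python3 -c "
import cv2
s=cv2.imread('pics/q5_wrist.png')
cv2.imwrite('pics/q5b.png',cv2.resize(s[190:300,200:330],None,fx=5,fy=5,interpolation=cv2.INTER_CUBIC))"
```

```text
time_s: 19.72
eef_pos: [0.5557, -0.133, 0.1433]
eef_rot: [0.471, -0.527, 0.528, -0.472]
wrist_force: [-0.2, 0.1, -0.0]
finger_gap: -0.0003
t 19.7167 p [ 0.5557 -0.133   0.1433] F [-0.2  0.1 -0. ] gap -0.0003
xyaw -96.4 yaxis [ 2.e-03 -3.e-04 -1.e+00]
t 19.77 p [ 0.5557 -0.1329  0.1433] F [-0.6  0.5 -0.1] T [-0.01 -0.03 -0.  ] gap 0.0
yaw -96.38 need rot deg [-0.11 -0.08  0.01] shift cm [ 5.476  0.029 -0.009]
```

View pics/q5b.png

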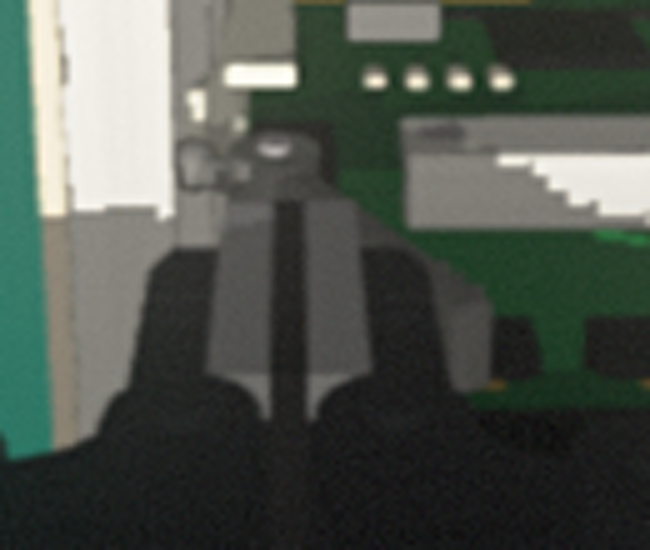

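```bash
cat > th.py <<'E'
from lev import *
import sys
n,side,foot=sys.argv[1],float(sys.argv[2]),float(sys.argv[3])
d=np.load(f'pics/{n}.npy',allow_pickle=True).item();ci=d['ci']['wrist']
print('pin',proj(ci,lev(side,0,foot,0)).round(0))
for th in np.arange(0,1.45,.1): print(round(th,2),'inner',proj(ci,lev(side,th,foot,off=-.0025)).round(0),'mid',proj(ci,lev(side,th,foot)).round(0),'outer',proj(ci,lev(side,th,foot,off=.0025)).round(0))
E
python3 th.py q5 1 .028
```

```text
pin [254. 228.]
0.0 inner [251. 264.] mid [246. 264.] outer [241. 264.]
0.1 inner [260. 264.] mid [255. 264.] outer [249. 264.]
0.2 inner [269. 263.] mid [264. 264.] outer [258. 264.]
0.3 inner [278. 262.] mid [272. 263.] outer [267. 263.]
0.4 inner [286. 261.] mid [281. 262.] outer [276. 262.]
0.5 inner [293. 259.] mid [289. 260.] outer [284. 261.]
0.6 inner [300. 257.] mid [296. 258.] outer [292. 259.]
0.7 inner [306. 254.] mid [303. 256.] outer [299. 257.]
0.8 inner [312. 252.] mid [309. 253.] outer [305. 255.]
0.9 inner [316. 249.] mid [314. 250.] outer [311. 252.]
1.0 inner [320. 246.] mid [318. 247.] outer [315. 249.]
1.1 inner [323. 243.] mid [321. 244.] outer [319. 246.]
1.2 inner [324. 239.] mid [323. 241.] outer [322. 243.]
1.3 inner [325. 236.] mid [325. 238.] outer [324. 240.]
1.4 inner [326. 233.] mid [326. 235.] outer [325. 237.]
```

```bash
python3 -m creep '[{"x":0.4,"y":0,"z":0,"rx":0,"ry":0,"rz":0},{"x":0.4,"y":0,"z":0,"rx":0,"ry":0,"rz":0},{"x":0.1,"y":0,"z":0,"rx":0,"ry":0,"rz":0},{"x":0,"y":0,"z":0,"rx":0,"ry":0,"rz":0},{"x":0,"y":0,"z":0,"rx":0,"ry":0,"rz":0}]'
python3 look.py q6 wrist;python3 st.py .5495 -.1873 .143 -96.3
python3 th.py q6 1 .028
python3 -c "
import cv2
s=cv2.imread('pics/q6_wrist.png')
cv2.imwrite('pics/q6b.png',cv2.resize(s[190:300,200:330],None,fx=5,fy=5,interpolation=cv2.INTER_CUBIC))"
```

```text
time_s: 20.18
eef_pos: [0.5547, -0.1417, 0.1431]
eef_rot: [0.471, -0.527, 0.527, -0.472]
wrist_force: [-0.0, 1.1, 1.0]
finger_gap: -0.0003
t 20.1833 p [ 0.5547 -0.1417  0.1431] F [-0.   1.1  1. ] gap -0.0003
xyaw -96.37 yaxis [ 1.7e-03 -2.0e-04 -1.0e+00]
t 20.23 p [ 0.5547 -0.1416  0.1432] F [-0.3  1.   0.7] T [ 0.16 -0.02 -0.04] gap -0.0
yaw -96.36 need rot deg [-0.1  -0.06  0.  ] shift cm [ 4.601  0.015 -0.009]
pin [240. 228.]
0.0 inner [233. 264.] mid [227. 264.] outer [222. 264.]
0.1 inner [242. 264.] mid [236. 264.] outer [231. 264.]
0.2 inner [251. 263.] mid [245. 264.] outer [240. 264.]
0.3 inner [259. 262.] mid [254. 263.] outer [249. 264.]
0.4 inner [268. 261.] mid [263. 262.] outer [258. 263.]
0.5 inner [275. 259.] mid [271. 260.] outer [266. 261.]
0.6 inner [283. 257.] mid [278. 258.] outer [274. 259.]
0.7 inner [289. 254.] mid [285. 256.] outer [281. 257.]
0.8 inner [295. 252.] mid [291. 253.] outer [288. 255.]
0.9 inner [300. 249.] mid [297. 251.] outer [294. 252.]
1.0 inner [303. 246.] mid [301. 248.] outer [299. 249.]
1.1 inner [307. 243.] mid [305. 245.] outer [303. 246.]
1.2 inner [309. 240.] mid [307. 241.] outer [306. 243.]
1.3 inner [310. 237.] mid [309. 238.] outer [308. 240.]
1.4 inner [311. 233.] mid [310. 235.] outer [310. 237.]
```

View pics/q6b.png

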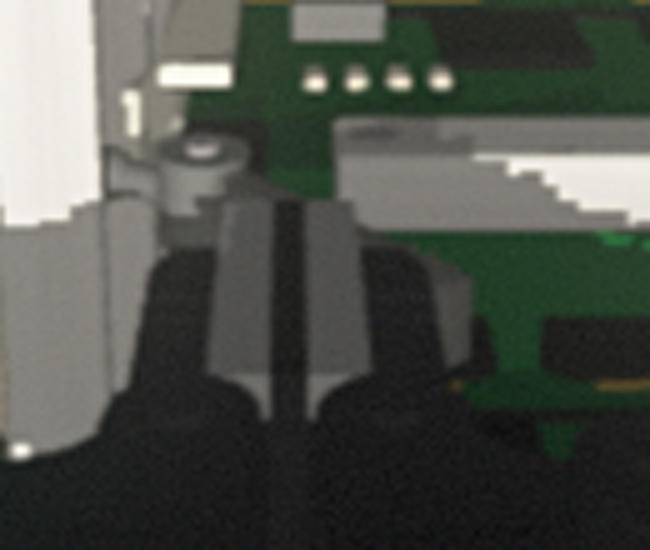

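```bash
python3 -m creep '[{"x":-0.5,"y":-1,"z":0,"rx":0,"ry":0,"rz":0},{"x":0,"y":-3.5,"z":0,"rx":0,"ry":0,"rz":0},{"x":4.1,"y":0,"z":0,"rx":0,"ry":0,"rz":0},{"x":4.1,"y":0,"z":0,"rx":0,"ry":0,"rz":0},{"x":4.1,"y":0,"z":0,"rx":0,"ry":0,"rz":0},{"x":0.9,"y":0,"z":0,"rx":0,"ry":0,"rz":0},{"x":0,"y":0,"z":0,"rx":0,"ry":0,"rz":0},{"x":0,"y":0,"z":0,"rx":0,"ry":0,"rz":0}]'
python3 look.py q7 wrist;python3 st.py .5495 -.1873 .143 -96.3; python3 th.py q7 -1 .028; python3 th.py q7 1 .028 | sed -n '8,12p'
```

```text
time_s: 20.9
eef_pos: [0.5404, -0.2677, 0.1885]
eef_rot: [0.47, -0.527, 0.528, -0.472]
wrist_force: [0.1, 0.0, -0.0]
finger_gap: -0.0
t 20.9 p [ 0.5404 -0.2677  0.1885] F [ 0.1  0.  -0. ] gap -0.0
xyaw -96.46 yaxis [ 1.7e-03  5.0e-04 -1.0e+00]
t 20.95 p [ 0.5406 -0.2668  0.1883] F [ 0.   0.  -0.4] T [ 0.01 -0.    0.02] gap 0.0
yaw -96.37 need rot deg [-0.08 -0.07 -0.05] shift cm [-7.998  4.533 -0.   ]
pin [224. 203.]
0.0 inner [218. 225.] mid [222. 225.] outer [226. 225.]
0.1 inner [211. 225.] mid [215. 225.] outer [219. 225.]
0.2 inner [205. 225.] mid [209. 225.] outer [213. 225.]
0.3 inner [198. 224.] mid [202. 225.] outer [206. 225.]
0.4 inner [192. 223.] mid [196. 224.] outer [199. 224.]
0.5 inner [187. 222.] mid [190. 223.] outer [193. 224.]
0.6 inner [182. 221.] mid [185. 222.] outer [188. 223.]
0.7 inner [177. 220.] mid [180. 221.] outer [183. 221.]
0.8 inner [174. 218.] mid [176. 219.] outer [178. 220.]
0.9 inner [171. 216.] mid [172. 217.] outer [174. 218.]
1.0 inner [168. 215.] mid [170. 216.] outer [171. 217.]
1.1 inner [167. 213.] mid [168. 214.] outer [169. 215.]
1.2 inner [166. 211.] mid [166. 212.] outer [167. 213.]
1.3 inner [165. 209.] mid [165. 210.] outer [166. 211.]
1.4 inner [165. 207.] mid [165. 208.] outer [165. 209.]
0.6 inner [ 77. 221.] mid [ 73. 222.] outer [ 68. 223.]
0.7 inner [ 85. 220.] mid [ 80. 221.] outer [ 76. 222.]
0.8 inner [ 92. 218.] mid [ 88. 219.] outer [ 84. 220.]
0.9 inner [ 99. 217.] mid [ 95. 218.] outer [ 91. 219.]
1.0 inner [105. 215.] mid [101. 216.] outer [ 98. 217.]
```

View pics/q7_wrist.png

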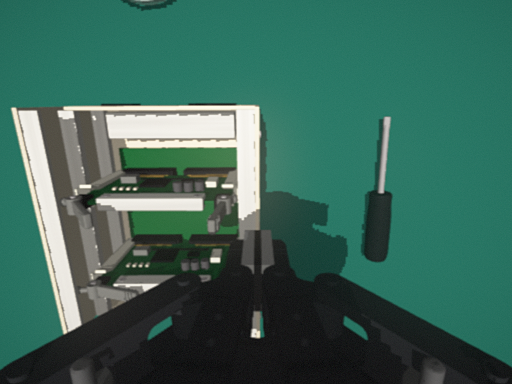

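```bash
python3 -m creep '[{"x":0,"y":2.2,"z":0,"rx":0,"ry":0,"rz":0},{"x":0,"y":2.3,"z":0,"rx":0,"ry":0,"rz":0},{"x":0,"y":0,"z":0,"rx":0,"ry":0,"rz":0},{"x":-0.6,"y":0,"z":0,"rx":0,"ry":0,"rz":0},{"x":-0.6,"y":0,"z":0,"rx":0,"ry":0,"rz":0},{"x":-0.6,"y":0,"z":0,"rx":0,"ry":0,"rz":0},{"x":-0.4,"y":0,"z":0,"rx":0,"ry":0,"rz":0},{"x":-0.4,"y":0,"z":0,"rx":0,"ry":0,"rz":0}]'
python3 st.py .5495 -.1873 .143 -96.3
python3 -m creep '[{"x":-0.4,"y":0,"z":0,"rx":0,"ry":0,"rz":0},{"x":-0.4,"y":0,"z":0,"rx":0,"ry":0,"rz":0},{"x":-0.1,"y":0,"z":0,"rx":0,"ry":0,"rz":0},{"x":0,"y":0,"z":0,"rx":0,"ry":0,"rz":0}]'
python3 look.py q8 wrist;python3 st.py .5495 -.1873 .143 -96.3; python3 th.py q8 -1 .028
python3 th.py q8 1 .028 | sed -n '7,14p'
```

```text
time_s: 21.62
eef_pos: [0.5445, -0.2417, 0.1448]
eef_rot: [0.471, -0.525, 0.528, -0.472]
wrist_force: [-0.0, -1.9, 0.3]
finger_gap: 0.0002
t 21.62 p [ 0.5445 -0.2417  0.1448] F [-0.  -1.9  0.3] T [-0.3   0.08  0.04] gap 0.0002
yaw -96.32 need rot deg [-0.24 -0.02  0.07] shift cm [-5.458  0.17  -0.103]
time_s: 21.95
eef_pos: [0.5446, -0.2328, 0.1433]
eef_rot: [0.471, -0.526, 0.527, -0.472]
wrist_force: [-0.3, -1.4, 0.0]
finger_gap: -0.0002
t 21.95 p [ 0.5446 -0.2328  0.1433] F [-0.3 -1.4  0. ] gap -0.0002
xyaw -96.34 yaxis [ 1.9e-03 -3.0e-04 -1.0e+00]
t 22.0 p [ 0.5445 -0.2329  0.1432] F [ 0.3 -0.8  0.4] T [-0.11 -0.04  0.02] gap -0.0005
yaw -96.36 need rot deg [-0.1  -0.06 -0.01] shift cm [-4.584  0.024 -0.009]
pin [274. 228.]
0.0 inner [281. 264.] mid [286. 264.] outer [292. 263.]
0.1 inner [272. 264.] mid [277. 264.] outer [283. 264.]
0.2 inner [263. 263.] mid [268. 263.] outer [274. 264.]
0.3 inner [254. 262.] mid [260. 263.] outer [265. 263.]
0.4 inner [246. 261.] mid [251. 262.] outer [256. 262.]
0.5 inner [238. 259.] mid [243. 260.] outer [248. 261.]
0.6 inner [231. 257.] mid [
[... 224 characters left out ...]
213. 248.] outer [215. 249.]
1.1 inner [207. 243.] mid [209. 244.] outer [211. 246.]
1.2 inner [205. 240.] mid [206. 241.] outer [208. 243.]
1.3 inner [204. 236.] mid [205. 238.] outer [205. 240.]
1.4 inner [203. 233.] mid [203. 235.] outer [204. 237.]
0.5 inner [ 86. 259.] mid [ 80. 260.] outer [ 74. 261.]
0.6 inner [ 96. 257.] mid [ 90. 258.] outer [ 84. 259.]
0.7 inner [105. 254.] mid [100. 256.] outer [ 94. 257.]
0.8 inner [114. 252.] mid [109. 253.] outer [103. 255.]
0.9 inner [122. 249.] mid [117. 251.] outer [112. 252.]
1.0 inner [130. 246.] mid [125. 248.] outer [121. 249.]
1.1 inner [137. 243.] mid [133. 245.] outer [129. 246.]
1.2 inner [143. 240.] mid [139. 242.] outer [135. 243.]
```

View pics/q8_wrist.png

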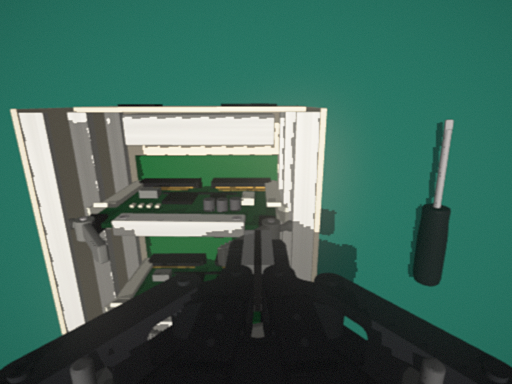

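```bash
python3 -m creep '[{"x":0.5,"y":-1,"z":0,"rx":0,"ry":0,"rz":0},{"x":0,"y":-3.5,"z":0,"rx":0,"ry":0,"rz":0},{"x":-2.5,"y":0,"z":0,"rx":0,"ry":0,"rz":0},{"x":-2.58,"y":0,"z":0,"rx":-0.1,"ry":0,"rz":0},{"x":0,"y":0,"z":0,"rx":0,"ry":0,"rz":0},{"x":0,"y":0,"z":0,"rx":0,"ry":0,"rz":0}]'
python3 -m creep '[{"x":0,"y":0,"z":0,"rx":0,"ry":0,"rz":0},{"x":0,"y":0,"z":0,"rx":0,"ry":0,"rz":0},{"x":0,"y":0,"z":0,"rx":0,"ry":0,"rz":0}]' 0.62
python3 look.py q9 wrist;python3 st.py .5495 -.1873 .150 -96.3; python3 th.py q9 -1 .028 | sed -n '7,12p'
python3 th.py q9 1 .028 | sed -n '7,12p'
python3 -c "
import cv2
s=cv2.imread('pics/q9_wrist.png')
cv2.imwrite('pics/q9b.png',cv2.resize(s[150:300,150:365],None,fx=3.7,fy=3.7,interpolation=cv2.INTER_CUBIC))"
```

```text
time_s: 22.5
eef_pos: [0.5497, -0.1869, 0.1889]
eef_rot: [0.472, -0.526, 0.527, -0.472]
wrist_force: [0.9, 0.4, 0.1]
finger_gap: 0.0001
time_s: 22.75
eef_pos: [0.5493, -0.1882, 0.188]
eef_rot: [-0.471, 0.527, -0.527, 0.471]
wrist_force: [0.6, 0.1, -0.4]
finger_gap: 0.036
t 22.75 p [ 0.5493 -0.1882  0.188 ] F [ 0.6  0.1 -0.4] gap 0.036
xyaw -96.41 yaxis [-5.e-04  0.e+00 -1.e+00]
t 22.8 p [ 0.5493 -0.1882  0.1879] F [ 0.9 -0.7  0.5] T [ 0.04 -0.01  0.03] gap 0.0434
yaw -96.42 need rot deg [ 0.03 -0.12 -0.  ] shift cm [-0.09   3.794  0.016]
0.5 inner [314. 222.] mid [318. 223.] outer [322. 224.]
0.6 inner [308. 221.] mid [311. 222.] outer [315. 223.]
0.7 inner [302. 220.] mid [305. 220.] outer [309. 221.]
0.8 inner [296. 218.] mid [299. 219.] outer [303. 220.]
0.9 inner [291. 216.] mid [294. 217.] outer [297. 218.]
1.0 inner [287. 214.] mid [290. 215.] outer [292. 217.]
0.5 inner [196. 223.] mid [192. 223.] outer [188. 224.]
0.6 inner [203. 221.] mid [199. 222.] outer [195. 223.]
0.7 inner [209. 220.] mid [205. 221.] outer [202. 222.]
0.8 inner [214. 218.] mid [211. 219.] outer [208. 220.]
0.9 inner [219. 216.] mid [216. 217.] outer [213. 218.]
1.0 inner [224. 215.] mid [221. 216.] outer [218. 217.]
```

View pics/q9b.png

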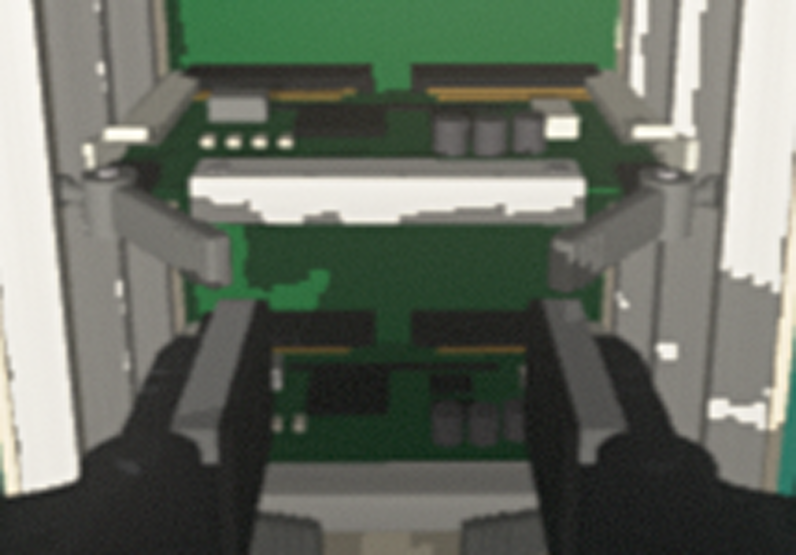

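```bash
python3 -m creep '[{"x":-0.08,"y":1,"z":0,"rx":0,"ry":-0.1,"rz":0},{"x":0,"y":1,"z":0,"rx":0,"ry":0,"rz":0},{"x":0,"y":0.8,"z":0,"rx":0,"ry":0,"rz":0},{"x":0,"y":0.4,"z":0,"rx":0,"ry":0,"rz":0},{"x":0,"y":0.4,"z":0,"rx":0,"ry":0,"rz":0},{"x":0,"y":0,"z":0,"rx":0,"ry":0,"rz":0},{"x":0,"y":0,"z":0,"rx":0,"ry":0,"rz":0}]'
python3 look.py s1 wrist;python3 st.py .5495 -.1873 .150 -96.3; python3 th.py s1 -1 .028 | sed -n '7,12p'
python3 th.py s1 1 .028 | sed -n '7,12p'
```

```text
time_s: 23.38
eef_pos: [0.5495, -0.1866, 0.1519]
eef_rot: [-0.472, 0.527, -0.526, 0.472]
wrist_force: [0.4, -0.4, 0.6]
finger_gap: 0.0534
t 23.3833 p [ 0.5495 -0.1866  0.1519] F [ 0.4 -0.4  0.6] gap 0.0534
xyaw -96.25 yaxis [-5.e-04  2.e-04 -1.e+00]
t 23.43 p [ 0.5498 -0.1867  0.1523] F [-0.4  0.4  0.2] T [ 0.04 -0.03 -0.01] gap 0.0532
yaw -96.25 need rot deg [-0.01  0.05  0.01] shift cm [ 0.063  0.228 -0.023]
0.5 inner [330. 250.] mid [335. 251.] outer [340. 252.]
0.6 inner [322. 248.] mid [327. 249.] outer [332. 250.]
0.7 inner [315. 246.] mid [319. 247.] outer [324. 249.]
0.8 inner [308. 244.] mid [312. 245.] outer [316. 246.]
0.9 inner [302. 241.] mid [305. 242.] outer [309. 244.]
1.0 inner [296. 238.] mid [299. 240.] outer [303. 241.]
0.5 inner [186. 250.] mid [181. 251.] outer [176. 252.]
0.6 inner [194. 248.] mid [189. 249.] outer [184. 250.]
0.7 inner [201. 246.] mid [197. 247.] outer [192. 249.]
0.8 inner [208. 244.] mid [204. 245.] outer [200. 246.]
0.9 inner [214. 241.] mid [211. 242.] outer [207. 244.]
1.0 inner [220. 238.] mid [216. 240.] outer [213. 241.]
```

View pics/s1_wrist.png

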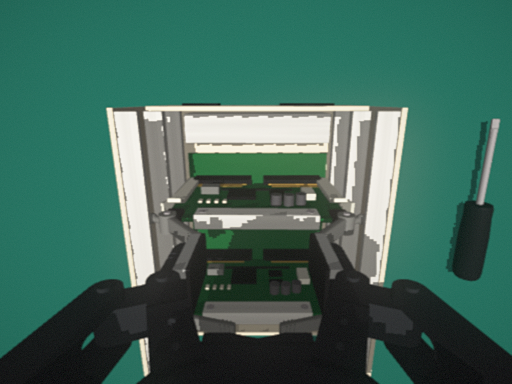

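```bash
python3 -m creep '[{"x":0.05,"y":0.3,"z":0,"rx":0,"ry":0,"rz":0},{"x":0,"y":0.3,"z":0,"rx":0,"ry":0,"rz":0},{"x":0,"y":0.3,"z":0,"rx":0,"ry":0,"rz":0},{"x":0,"y":0.2,"z":0,"rx":0,"ry":0,"rz":0},{"x":0,"y":0,"z":0,"rx":0,"ry":0,"rz":0}]'
python3 st.py .5495 -.1873 .120 -96.3
python3 -m creep '[{"x":0,"y":0.2,"z":0,"rx":0,"ry":0,"rz":0},{"x":0,"y":0.2,"z":0,"rx":0,"ry":0,"rz":0},{"x":0,"y":0,"z":0,"rx":0,"ry":0,"rz":0}]'
python3 st.py .5495 -.1873 .120 -96.3
python3 look.py s2 wrist
```

```text
time_s: 23.85
eef_pos: [0.5518, -0.1883, 0.1441]
eef_rot: [0.471, -0.524, 0.528, -0.473]
wrist_force: [0.3, -1.9, 5.0]
finger_gap: 0.053
t 23.85 p [ 0.5518 -0.1883  0.1441] F [ 0.3 -1.9  5. ] T [-0.4  0.   0. ] gap 0.053
yaw -96.24 need rot deg [-0.32  0.06  0.13] shift cm [-0.078  2.408 -0.248]
time_s: 24.1
eef_pos: [0.5515, -0.1882, 0.1392]
eef_rot: [0.471, -0.525, 0.528, -0.473]
wrist_force: [0.3, -0.7, 4.5]
finger_gap: 0.0528
t 24.1 p [ 0.5515 -0.1882  0.1392] F [ 0.3 -0.7  4.5] T [-0.13 -0.13  0.03] gap 0.0528
yaw -96.27 need rot deg [-0.28  0.03  0.09] shift cm [-0.066  1.92  -0.216]
t 24.1 p [ 0.5515 -0.1882  0.1392] F [ 0.3 -0.7  4.5] gap 0.0528
xyaw -96.27 yaxis [ 0.0047 -0.0021 -1.    ]
```

View pics/s2_wrist.png

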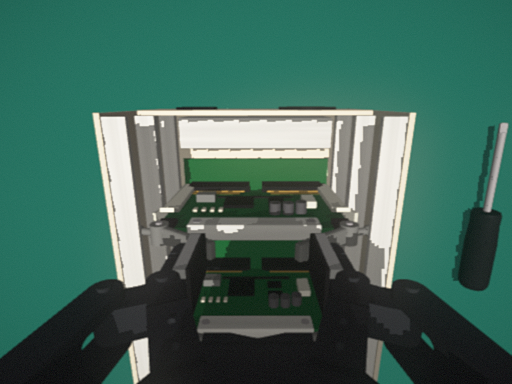

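```bash
python3 -m creep '[{"x":-0.03,"y":0.15,"z":-0.05,"rx":-0.1,"ry":0,"rz":0},{"x":-0.03,"y":0.15,"z":-0.05,"rx":-0.1,"ry":0,"rz":0},{"x":0,"y":0.15,"z":-0.05,"rx":0,"ry":0,"rz":0},{"x":0,"y":0.15,"z":0,"rx":0,"ry":0,"rz":0},{"x":0,"y":0,"z":0,"rx":0,"ry":0,"rz":0}]'
python3 st.py .5495 -.1873 .120 -96.3
python3 -m creep '[{"x":0,"y":0.15,"z":0,"rx":0,"ry":0,"rz":0},{"x":0,"y":0.15,"z":0,"rx":0,"ry":0,"rz":0},{"x":0,"y":0.15,"z":0,"rx":0,"ry":0,"rz":0},{"x":0,"y":0,"z":0,"rx":0,"ry":0,"rz":0}]'
python3 st.py .5495 -.1873 .120 -96.3
```

```text
time_s: 24.57
eef_pos: [0.5509, -0.1875, 0.1343]
eef_rot: [0.472, -0.525, 0.528, -0.472]
wrist_force: [1.9, -0.3, 9.4]
finger_gap: 0.053
t 24.57 p [ 0.5509 -0.1875  0.1343] F [ 1.9 -0.3  9.4] T [-0.06 -0.2  -0.02] gap 0.053
yaw -96.26 need rot deg [-0.18  0.04  0.1 ] shift cm [-0.003  1.425 -0.141]
time_s: 24.9
eef_pos: [0.5508, -0.1875, 0.1299]
eef_rot: [0.472, -0.525, 0.528, -0.472]
wrist_force: [0.6, -0.0, 9.7]
finger_gap: 0.0532
t 24.9 p [ 0.5508 -0.1875  0.1299] F [ 0.6 -0.   9.7] T [-0.02 -0.06  0.01] gap 0.0532
yaw -96.26 need rot deg [-0.18  0.04  0.1 ] shift cm [-0.006  0.986 -0.138]
```

```bash
python3 -m creep '[{"x":0,"y":0.15,"z":0,"rx":0,"ry":0,"rz":0},{"x":0,"y":0.15,"z":0,"rx":0,"ry":0,"rz":0},{"x":0,"y":0.15,"z":0,"rx":0,"ry":0,"rz":0},{"x":0,"y":0,"z":0,"rx":0,"ry":0,"rz":0}]'
python3 st.py .5495 -.1873 .120 -96.3; python3 look.py s3 wrist scene
python3 -c "
import cv2
s=cv2.imread('pics/s3_wrist.png')
cv2.imwrite('pics/s3b.png',cv2.resize(s[150:370,120:400],None,fx=2.7,fy=2.7,interpolation=cv2.INTER_CUBIC))"
```

```text
time_s: 25.23
eef_pos: [0.5512, -0.1876, 0.1256]
eef_rot: [0.472, -0.525, 0.528, -0.472]
wrist_force: [1.3, -1.3, 9.9]
finger_gap: 0.053
t 25.23 p [ 0.5512 -0.1876  0.1256] F [ 1.3 -1.3  9.9] T [-0.09 -0.2   0.04] gap 0.053
yaw -96.26 need rot deg [-0.22  0.04  0.11] shift cm [-0.011  0.556 -0.171]
t 25.2333 p [ 0.5512 -0.1876  0.1256] F [ 1.3 -1.3  9.9] gap 0.053
xyaw -96.26 yaxis [ 0.0036 -0.0023 -1.    ]
```

View pics/s3b.png

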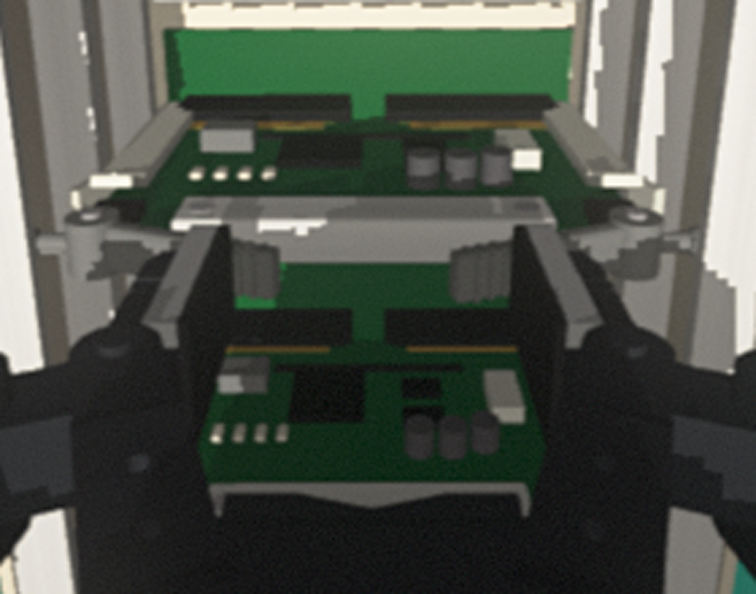

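```bash
python3 -m creep '[{"x":0,"y":0.15,"z":-0.03,"rx":0,"ry":0,"rz":0},{"x":0,"y":0.15,"z":-0.03,"rx":0,"ry":0,"rz":0},{"x":0,"y":0.1,"z":0,"rx":0,"ry":0,"rz":0},{"x":0,"y":0,"z":0,"rx":0,"ry":0,"rz":0}]'
python3 st.py .5495 -.1873 .120 -96.3
python3 -m creep '[{"x":0,"y":0.1,"z":0,"rx":0,"ry":0,"rz":0},{"x":0,"y":0.1,"z":0,"rx":0,"ry":0,"rz":0},{"x":0,"y":0.0,"z":0,"rx":0,"ry":0,"rz":0}]'
python3 st.py .5495 -.1873 .120 -96.3; python3 look.py s4 wrist
python3 -c "
import cv2
s=cv2.imread('pics/s4_wrist.png')
cv2.imwrite('pics/s4b.png',cv2.resize(s[150:370,120:400],None,fx=2.7,fy=2.7,interpolation=cv2.INTER_CUBIC))"
```

```text
time_s: 25.67
eef_pos: [0.5506, -0.1876, 0.1218]
eef_rot: [0.472, -0.525, 0.528, -0.472]
wrist_force: [0.1, -0.6, 11.2]
finger_gap: 0.0528
t 25.67 p [ 0.5506 -0.1876  0.1218] F [ 0.1 -0.6 11.2] T [-0.07 -0.04 -0.06] gap 0.0528
yaw -96.26 need rot deg [-0.22  0.04  0.12] shift cm [-0.018  0.176 -0.113]
time_s: 25.92
eef_pos: [0.5513, -0.1878, 0.121]
eef_rot: [0.471, -0.525, 0.529, -0.473]
wrist_force: [0.3, -0.4, 14.7]
finger_gap: 0.0526
t 25.92 p [ 0.5513 -0.1878  0.121 ] F [ 0.3 -0.4 14.7] T [0.2  0.03 0.07] gap 0.0526
yaw -96.27 need rot deg [-0.31  0.03  0.13] shift cm [-0.032  0.102 -0.183]
t 25.9167 p [ 0.5513 -0.1878  0.121 ] F [ 0.3 -0.4 14.7] gap 0.0526
xyaw -96.27 yaxis [ 0.0051 -0.0028 -1.    ]
```

View pics/s4b.png

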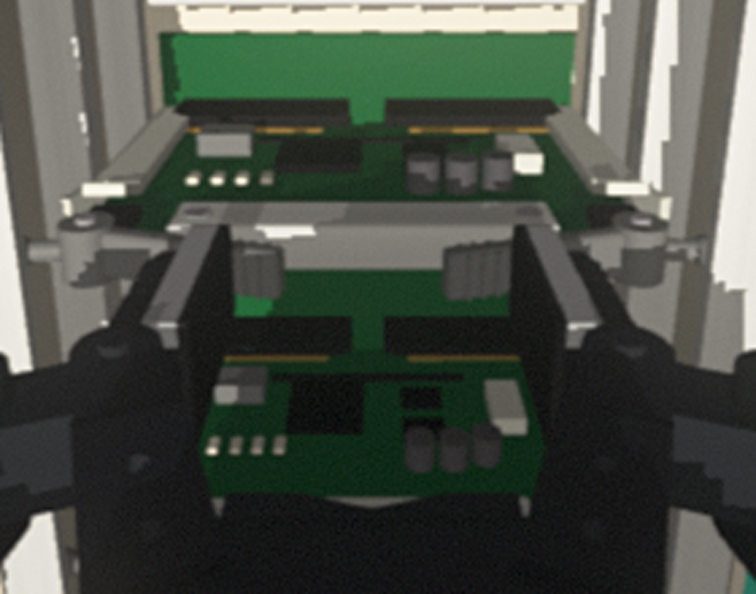

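```bash
python3 -m creep '[{"x":-0.03,"y":0.1,"z":-0.05,"rx":-0.1,"ry":0,"rz":0},{"x":0,"y":0.1,"z":-0.03,"rx":0,"ry":0,"rz":0},{"x":0,"y":0.1,"z":0,"rx":0,"ry":0,"rz":0},{"x":0,"y":0,"z":0,"rx":0,"ry":0,"rz":0}]'
python3 st.py .5495 -.1873 .120 -96.3
python3 -m creep '[{"x":0,"y":0.1,"z":0,"rx":0,"ry":0,"rz":0},{"x":0,"y":0.1,"z":0,"rx":0,"ry":0,"rz":0},{"x":0,"y":0.0,"z":0,"rx":0,"ry":0,"rz":0}]'
python3 st.py .5495 -.1873 .120 -96.3; python3 look.py s5 wrist
python3 -c "
import cv2
s=cv2.imread('pics/s5_wrist.png')
cv2.imwrite('pics/s5b.png',cv2.resize(s[150:370,120:400],None,fx=2.7,fy=2.7,interpolation=cv2.INTER_CUBIC))"
```

```text
time_s: 26.3
eef_pos: [0.5516, -0.1877, 0.12]
eef_rot: [0.471, -0.524, 0.529, -0.473]
wrist_force: [-0.8, 0.3, 22.9]
finger_gap: 0.053
t 26.3 p [ 0.5516 -0.1877  0.12  ] F [-0.8  0.3 22.9] T [0.5  0.27 0.07] gap 0.053
yaw -96.27 need rot deg [-0.35  0.03  0.15] shift cm [-0.02   0.002 -0.214]
time_s: 26.55
eef_pos: [0.5518, -0.1877, 0.1194]
eef_rot: [0.471, -0.524, 0.529, -0.473]
wrist_force: [-4.4, 1.4, 30.8]
finger_gap: 0.0533
t 26.55 p [ 0.5518 -0.1877  0.1194] F [-4.4  1.4 30.8] T [0.69 0.73 0.01] gap 0.0533
yaw -96.27 need rot deg [-0.37  0.03  0.15] shift cm [-0.016 -0.063 -0.231]
t 26.55 p [ 0.5518 -0.1877  0.1194] F [-4.4  1.4 30.8] gap 0.0533
xyaw -96.27 yaxis [ 0.0061 -0.0033 -1.    ]
```

View pics/s5b.png

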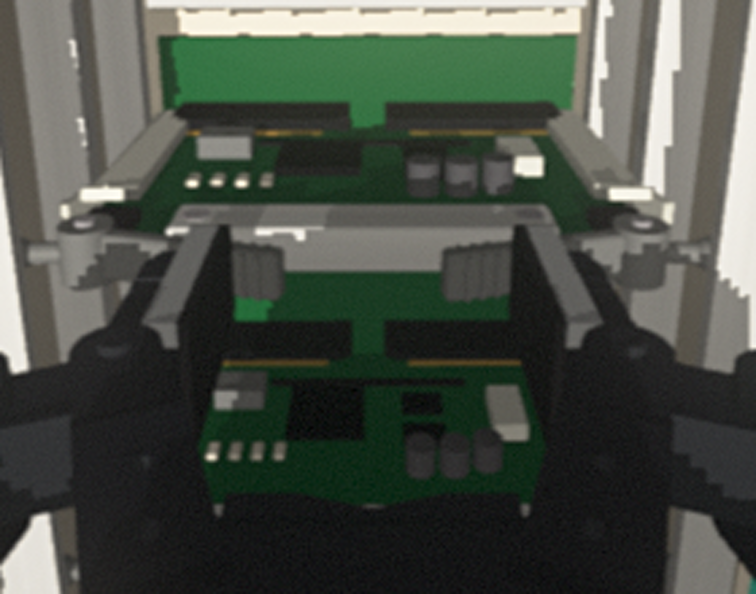

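```bash
for f in .028 .025 .022; do echo foot $f; python3 th.py s5 1 $f | sed -n '1p;9,16p'; done; python3 th.py s5 -1 .025 | sed -n '1p;9,16p'; python3 -c "
from lev import *
d=np.load('pics/s5.npy',allow_pickle=True).item();ci=d['ci']['wrist']
for f in (.028,.025,.022):
  print(f,[proj(ci,W(x,y,f+.084)).round(1) for x in (.005,-.005) for y in (.04,-.04)])"
```

```text
foot .028
pin [150. 250.]
0.7 inner [186. 287.] mid [180. 289.] outer [174. 291.]
0.8 inner [195. 283.] mid [189. 285.] outer [184. 287.]
0.9 inner [202. 279.] mid [198. 281.] outer [193. 284.]
1.0 inner [209. 275.] mid [205. 277.] outer [201. 280.]
1.1 inner [215. 270.] mid [212. 273.] outer [208. 275.]
1.2 inner [220. 266.] mid [217. 269.] outer [214. 271.]
1.3 inner [224. 262.] mid [222. 264.] outer [219. 267.]
1.4 inner [227. 258.] mid [225. 260.] outer [223. 263.]
foot .025
pin [152. 247.]
0.7 inner [187. 282.] mid [182. 284.] outer [176. 286.]
0.8 inner [196. 279.] mid [191. 281.] outer [186. 283.]
0.9 inner [204. 275.] mid [199. 277.] outer [194. 280.]
1.0 inner [210. 271.] mid [206. 273.] outer [202. 276.]
1.1 inner [216. 267.] mid [213. 269.] outer [209. 272.]
1.2 inner [221. 263.] mid [218. 265.] outer [215. 268.]
1.3 inner [225. 259.] mid [222. 261.] outer [220. 264.]
1.4 inner [227. 255.] mid [226. 257.] outer [224. 259.]
foot .022
pin [154. 245.]
0.7 inner [189. 279.] mid [184. 280.] outer [178. 282.]
0.8 inner [197. 275.] mid [192. 277.] outer [187. 279.]
0.9 inner [205
[... 382 characters left out ...]
[336. 286.]
0.8 inner [316. 279.] mid [322. 281.] outer [327. 283.]
0.9 inner [309. 275.] mid [313. 277.] outer [318. 279.]
1.0 inner [302. 271.] mid [306. 273.] outer [310. 276.]
1.1 inner [296. 267.] mid [300. 269.] outer [303. 272.]
1.2 inner [292. 263.] mid [294. 265.] outer [297. 268.]
1.3 inner [288. 259.] mid [290. 261.] outer [292. 263.]
1.4 inner [285. 255.] mid [287. 257.] outer [289. 259.]
0.028 [array([180. , 241.3]), array([332.4, 241.1]), array([181.4, 258.4]), array([331.1, 258.1])]
0.025 [array([181.4, 238.8]), array([331.1, 238.6]), array([182.7, 255.6]), array([329.8, 255.4])]
0.022 [array([182.7, 236.4]), array([329.7, 236.2]), array([184. , 252.9]), array([328.5, 252.7])]
```

```bash
python3 - <<'E'
import cv2,numpy as np
from lev import *
rows=[]
for n in ['q9','s1','s2','s3','s4','s5']:
    s=cv2.imread(f'pics/{n}_wrist.png'); d=np.load(f'pics/{n}.npy',allow_pickle=True).item();ci=d['ci']['wrist']
    for f in (.028,.022):
        print(n,f,'bar +x edge',[proj(ci,W(.005,y,f+.084)).round(1) for y in (.04,-.04)],'pin',proj(ci,lev(1,0,f,0)).round(1),proj(ci,lev(-1,0,f,0)).round(1))
    c=s[185:265,140:370]; rows.append(cv2.resize(c,None,fx=3.4,fy=3.4,interpolation=cv2.INTER_CUBIC))
cv2.imwrite('pics/cmpA.png',np.vstack(rows[:2])); cv2.imwrite('pics/cmpB.png',np.vstack(rows[3:5]));cv2.imwrite('pics/cmpC.png',np.vstack(rows[5:]))
E
```

```text
q9 0.028 bar +x edge [array([201.7, 196.7]), array([309.4, 196.4])] pin [180.6 203.1] [330.4 202.7]
q9 0.022 bar +x edge [array([203.1, 194.2]), array([308., 194.])] pin [182.6 200.5] [328.6 200.1]
s1 0.028 bar +x edge [array([194.1, 214.3]), array([321.7, 214.3])] pin [169.2 221.7] [346.5 221.7]
s1 0.022 bar +x edge [array([195.9, 210.9]), array([319.7, 210.9])] pin [171.8 218.1] [343.9 218.1]
s2 0.028 bar +x edge [array([187.6, 225.7]), array([323.5, 225.6])] pin [161.1 233.6] [349.9 233.4]
s2 0.022 bar +x edge [array([189.7, 221.8]), array([321.4, 221.7])] pin [164.1 229.4] [347.  229.3]
s3 0.028 bar +x edge [array([182.9, 235.1]), array([329.9, 235. ])] pin [154.3 243.5] [358.4 243.3]
s3 0.022 bar +x edge [array([185.4, 230.5]), array([327.4, 230.4])] pin [157.8 238.7] [354.9 238.5]
s4 0.028 bar +x edge [array([180.4, 239. ]), array([331.5, 238.8])] pin [151.1 247.6] [360.7 247.3]
s4 0.022 bar +x edge [array([183.1, 234.2]), array([328.8, 234. ])] pin [154.8 242.5] [357.1 242.3]
s5 0.028 bar +x edge [array([180. , 241.3]), array([332.4, 241.1])] pin [150.4 249.9] [361.9 249.6]
s5 0.022 bar +x edge [array([182.7, 236.4]), array([329.7, 236.2])] pin [154.2 244.8] [358.2 244.5]
```

View pics/cmpA.png

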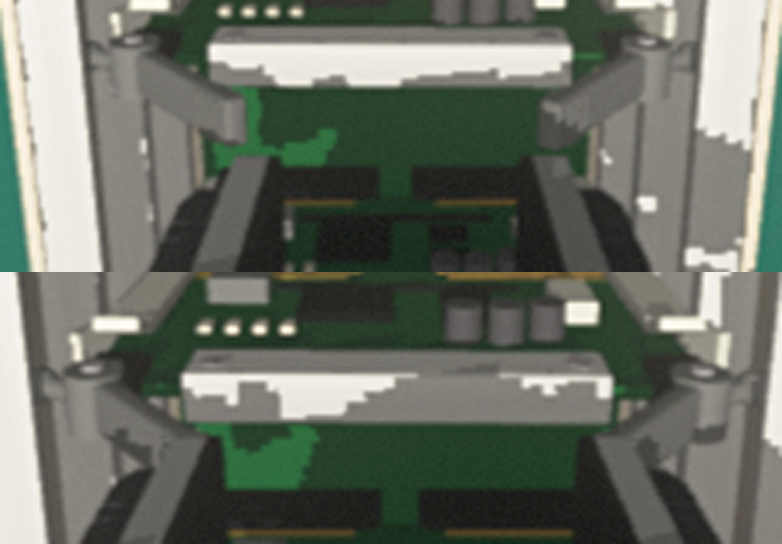

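View pics/cmpB.png

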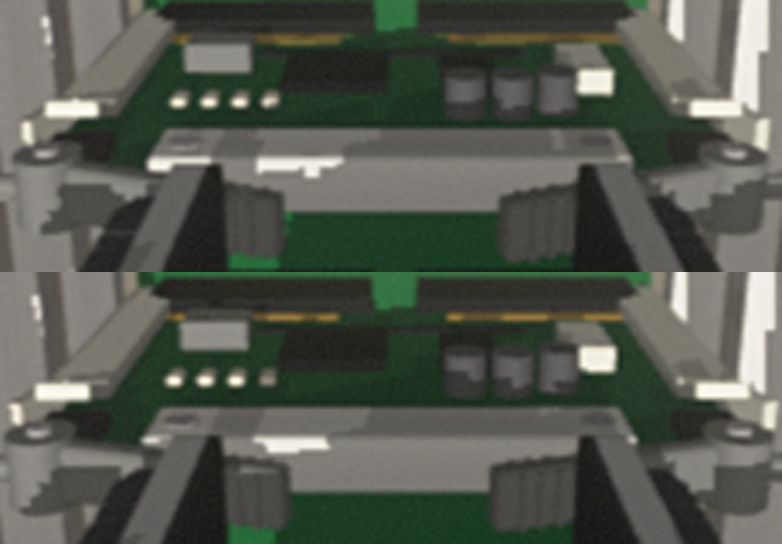

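View pics/cmpC.png

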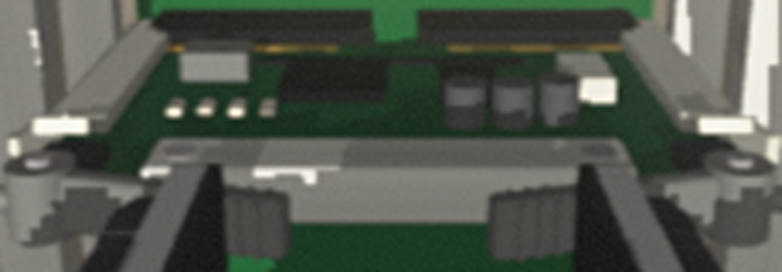

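```bash
python3 -m creep '[{"x":0,"y":0.1,"z":0,"rx":0,"ry":0,"rz":0},{"x":0,"y":0,"z":0,"rx":0,"ry":0,"rz":0},{"x":0,"y":0,"z":0,"rx":0,"ry":0,"rz":0},{"x":0,"y":0,"z":0,"rx":0,"ry":0,"rz":0}]'
python3 st.py .5495 -.1873 .120 -96.3
python3 -m creep '[{"x":0,"y":-0.5,"z":0,"rx":0,"ry":0,"rz":0},{"x":0,"y":-0.5,"z":0,"rx":0,"ry":0,"rz":0},{"x":0,"y":-1.5,"z":0,"rx":0,"ry":0,"rz":0},{"x":0,"y":-2.5,"z":0,"rx":0,"ry":0,"rz":0},{"x":0,"y":-2.5,"z":0,"rx":0,"ry":0,"rz":0},{"x":0,"y":0,"z":0,"rx":0,"ry":0,"rz":0},{"x":0,"y":0,"z":0,"rx":0,"ry":0,"rz":0},{"x":0,"y":0,"z":0,"rx":0,"ry":0,"rz":0}]'
python3 look.py v1 wrist scene; python3 - <<'E'
import cv2
from lev import *
s=cv2.imread('pics/v1_wrist.png')
cv2.imwrite('pics/v1b.png',cv2.resize(s[150:290,150:365],None,fx=3.7,fy=3.7,interpolation=cv2.INTER_CUBIC))
ci=np.load('pics/v1.npy',allow_pickle=True).item()['ci']['wrist']
for f in (.028,.025,.022): print(f,'bar +x edge',[proj(ci,W(.005,y,f+.084)).round(1) for y in (.04,-.04)],'pin',proj(ci,lev(1,0,f,0)).round(1),proj(ci,lev(-1,0,f,0)).round(1))
E
for s in 1 -1; do python3 th.py v1 $s .022|sed -n '12,16p'; done; python3 st.py
```

```text
time_s: 26.93
eef_pos: [0.5519, -0.1878, 0.1192]
eef_rot: [0.471, -0.524, 0.529, -0.473]
wrist_force: [-6.8, 2.6, 33.9]
finger_gap: 0.0528
t 26.93 p [ 0.5519 -0.1878  0.1192] F [-6.8  2.6 33.9] T [0.81 0.99 0.02] gap 0.0528
yaw -96.27 need rot deg [-0.39  0.03  0.16] shift cm [-0.024 -0.08  -0.241]
time_s: 27.6
eef_pos: [0.5464, -0.1857, 0.1842]
eef_rot: [-0.473, 0.528, -0.525, 0.47]
wrist_force: [-0.0, -0.1, -0.5]
finger_gap: 0.0527
t 27.6 p [ 0.5464 -0.1857  0.1842] F [-0.  -0.1 -0.5] gap 0.0527
xyaw -96.26 yaxis [-0.0066  0.0011 -1.    ]
0.028 bar +x edge [array([203.5, 193.4]), array([313.6, 193.4])] pin [182.  199.9] [335.  199.9]
0.025 bar +x edge [array([204.2, 192.2]), array([312.8, 192.2])] pin [183.  198.6] [334.  198.6]
0.022 bar +x edge [array([204.9, 191. ]), array([312.1, 191. ])] pin [184.  197.3] [333.  197.3]
1.0 inner [227. 208.] mid [225. 209.] outer [222. 211.]
1.1 inner [231. 207.] mid [229. 208.] outer [226. 209.]
1.2 inner [234. 205.] mid [232. 206.] outer [230. 207.]
1.3 inner [236. 203.] mid [235. 204.] outer [233. 205.]
1.4 inner [238. 201.] mid [237. 202.] outer [236. 203.]
1.0 inner [290. 208.] mid [293. 209.] outer [295. 211.]
1.1 inner [286. 207.] mid [289. 208.] outer [291. 209.]
1.2 inner [283. 205.] mid [285. 206.] outer [287. 207.]
1.3 inner [281. 203.] mid [282. 204.] outer [284. 205.]
1.4 inner [279. 201.] mid [280. 202.] outer [281. 203.]
t 27.7 p [ 0.5458 -0.1855  0.1832] F [-0.1  0.7  0.4] T [ 0.03  0.01 -0.01] gap 0.053
```

View pics/v1b.png

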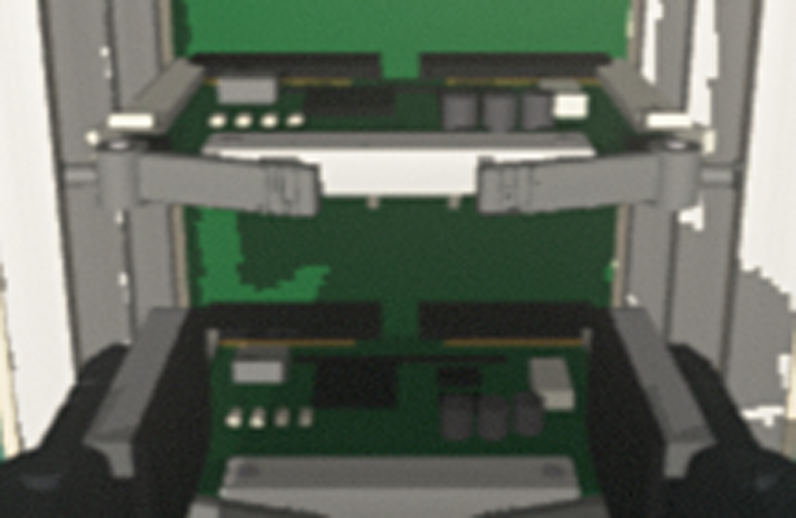

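```bash
python3 st.py .5495 -.1873 .135 -96.3; python3 -m creep '[{"x":0,"y":0,"z":0.2,"rx":0,"ry":0,"rz":0},{"x":0,"y":0,"z":0,"rx":0,"ry":0,"rz":0},{"x":0,"y":0,"z":0,"rx":0,"ry":0,"rz":0}]' 0.5
python3 st.py .5495 -.1873 .135 -96.3
```

```text
t 27.7 p [ 0.5458 -0.1855  0.1832] F [-0.1  0.7  0.4] T [ 0.03  0.01 -0.01] gap 0.053
yaw -96.26 need rot deg [ 0.49  0.04 -0.05] shift cm [0.144 4.818 0.429]
time_s: 27.95
eef_pos: [0.5487, -0.1861, 0.1843]
eef_rot: [-0.473, 0.528, -0.525, 0.47]
wrist_force: [0.1, 0.4, -0.1]
finger_gap: 0.0427
t 27.95 p [ 0.5487 -0.1861  0.1843] F [ 0.1  0.4 -0.1] T [ 0.03 -0.02 -0.02] gap 0.0427
yaw -96.26 need rot deg [ 0.38  0.04 -0.02] shift cm [0.116 4.925 0.125]
```

```bash
python3 -m creep '[{"x":0.1,"y":1.5,"z":0.1,"rx":0.35,"ry":0,"rz":0},{"x":0,"y":1.5,"z":0,"rx":0,"ry":0,"rz":0},{"x":0,"y":1.2,"z":0,"rx":0,"ry":0,"rz":0},{"x":0,"y":0.7,"z":0,"rx":0,"ry":0,"rz":0},{"x":0,"y":0.4,"z":0,"rx":0,"ry":0,"rz":0},{"x":0,"y":0.2,"z":0,"rx":0,"ry":0,"rz":0},{"x":0,"y":0,"z":0,"rx":0,"ry":0,"rz":0},{"x":0,"y":0,"z":0,"rx":0,"ry":0,"rz":0}]'
python3 st.py .5495 -.1873 .120 -96.3
```

```text
time_s: 28.62
eef_pos: [0.5504, -0.1875, 0.1307]
eef_rot: [0.472, -0.526, 0.527, -0.472]
wrist_force: [0.0, -0.7, 0.0]
finger_gap: 0.0423
t 28.62 p [ 0.5504 -0.1875  0.1307] F [ 0.  -0.7  0. ] T [0.04 0.   0.04] gap 0.0423
yaw -96.26 need rot deg [-0.1   0.04  0.01] shift cm [-0.007  1.074 -0.089]
```

```bash
python3 -m creep '[{"x":0,"y":0.2,"z":-0.07,"rx":-0.1,"ry":0,"rz":0},{"x":0,"y":0.2,"z":0,"rx":0,"ry":0,"rz":0},{"x":0,"y":0.1,"z":0,"rx":0,"ry":0,"rz":0},{"x":0,"y":0,"z":0,"rx":0,"ry":0,"rz":0}]'
python3 st.py
python3 -m creep '[{"x":0,"y":0.15,"z":0,"rx":0,"ry":0,"rz":0},{"x":0,"y":0.1,"z":0,"rx":0,"ry":0,"rz":0},{"x":0,"y":0,"z":0,"rx":0,"ry":0,"rz":0}]'
python3 st.py
```

```text
time_s: 28.95
eef_pos: [0.5491, -0.1872, 0.125]
eef_rot: [-0.472, 0.527, -0.526, 0.472]
wrist_force: [0.1, 0.7, 0.3]
finger_gap: 0.0425
t 28.95 p [ 0.5491 -0.1872  0.125 ] F [0.1 0.7 0.3] T [ 0.01 -0.02  0.01] gap 0.0425
time_s: 29.2
eef_pos: [0.5496, -0.1874, 0.1235]
eef_rot: [0.472, -0.527, 0.527, -0.472]
wrist_force: [-1.5, -0.2, 4.4]
finger_gap: 0.0426
t 29.2 p [ 0.5496 -0.1874  0.1235] F [-1.5 -0.2  4.4] T [0.14 0.14 0.04] gap 0.0426
```

Contact at TCP z ≈ 0.124. Pressing on in small steps.

```bash
python3 -m creep '[{"x":0,"y":0.1,"z":0,"rx":0,"ry":0,"rz":0},{"x":0,"y":0.1,"z":0,"rx":0,"ry":0,"rz":0},{"x":0,"y":0.1,"z":0,"rx":0,"ry":0,"rz":0},{"x":0,"y":0,"z":0,"rx":0,"ry":0,"rz":0}]'
python3 st.py
python3 -m creep '[{"x":0,"y":0.1,"z":0,"rx":0,"ry":0,"rz":0},{"x":0,"y":0.1,"z":0,"rx":0,"ry":0,"rz":0},{"x":0,"y":0,"z":0,"rx":0,"ry":0,"rz":0}]'
python3 st.py
```

```text
time_s: 29.53
eef_pos: [0.55, -0.1875, 0.1228]
eef_rot: [0.472, -0.526, 0.527, -0.472]
wrist_force: [-5.5, 2.6, 16.4]
finger_gap: 0.043
t 29.53 p [ 0.55   -0.1875  0.1228] F [-5.5  2.6 16.4] T [0.52 0.91 0.06] gap 0.043
time_s: 29.78
eef_pos: [0.5502, -0.1876, 0.1225]
eef_rot: [0.472, -0.526, 0.527, -0.472]
wrist_force: [-9.0, 3.4, 23.7]
finger_gap: 0.0427
t 29.78 p [ 0.5502 -0.1876  0.1225] F [-9.   3.4 23.7] T [0.79 1.46 0.11] gap 0.0427
```

```bash
python3 -m creep '[{"x":0,"y":-0.3,"z":0,"rx":0,"ry":0,"rz":0},{"x":0,"y":-0.4,"z":0,"rx":0,"ry":0,"rz":0},{"x":0,"y":-1,"z":0,"rx":0,"ry":0,"rz":0},{"x":0,"y":-2,"z":0,"rx":0,"ry":0,"rz":0},{"x":0,"y":-3,"z":0,"rx":0,"ry":0,"rz":0},{"x":0,"y":-3,"z":0,"rx":0,"ry":0,"rz":0},{"x":0,"y":0,"z":0,"rx":0,"ry":0,"rz":0},{"x":0,"y":0,"z":0,"rx":0,"ry":0,"rz":0}]'
python3 -m creep '[{"x":0,"y":0,"z":0,"rx":0,"ry":0,"rz":0},{"x":0,"y":0,"z":0,"rx":0,"ry":0,"rz":0},{"x":0,"y":0,"z":0,"rx":0,"ry":0,"rz":0},{"x":0,"y":0,"z":0,"rx":0,"ry":0,"rz":0}]'
python3 look.py v2 wrist scene top; python3 - <<'E'
import cv2
from lev import *
s=cv2.imread('pics/v2_wrist.png')
cv2.imwrite('pics/v2b.png',cv2.resize(s[120:270,150:365],None,fx=3.7,fy=3.7,interpolation=cv2.INTER_CUBIC))
s=cv2.imread('pics/v2_scene.png')
cv2.imwrite('pics/v2c.png',cv2.resize(s[80:200,190:310],None,fx=5,fy=5,interpolation=cv2.INTER_CUBIC))
ci=np.load('pics/v2.npy',allow_pickle=True).item()['ci']['wrist']
for f in (.028,.025,.022): print(f,'bar +x edge',[proj(ci,W(.005,y,f+.084)).round(1) for y in (.04,-.04)])
E
for s in 1 -1; do python3 th.py v2 $s .022|sed -n '12,16p'; done; python3 st.py
```

```text
time_s: 30.45
eef_pos: [0.551, -0.1879, 0.2176]
eef_rot: [0.471, -0.525, 0.528, -0.473]
wrist_force: [-0.1, 0.0, 0.6]
finger_gap: 0.0426
time_s: 30.78
eef_pos: [0.5484, -0.1869, 0.2131]
eef_rot: [-0.473, 0.528, -0.525, 0.471]
wrist_force: [-1.1, 0.1, 1.0]
finger_gap: 0.043
t 30.7833 p [ 0.5484 -0.1869  0.2131] F [-1.1  0.1  1. ] gap 0.043
xyaw -96.26 yaxis [-0.0035  0.0011 -1.    ]
0.028 bar +x edge [array([208.6, 185.6]), array([305.9, 185.6])]
0.025 bar +x edge [array([209.2, 184.6]), array([305.4, 184.6])]
0.022 bar +x edge [array([209.7, 183.7]), array([304.8, 183.7])]
1.0 inner [230. 198.] mid [227. 199.] outer [225. 200.]
1.1 inner [233. 197.] mid [231. 198.] outer [229. 198.]
1.2 inner [236. 195.] mid [234. 196.] outer [232. 197.]
1.3 inner [238. 194.] mid [236. 195.] outer [235. 196.]
1.4 inner [239. 192.] mid [238. 193.] outer [237. 194.]
1.0 inner [285. 198.] mid [287. 199.] outer [289. 200.]
1.1 inner [282. 197.] mid [284. 198.] outer [286. 198.]
1.2 inner [279. 195.] mid [281. 196.] outer [282. 197.]
1.3 inner [277. 194.] mid [278. 195.] outer [279. 196.]
1.4 inner [275. 192.] mid [276. 193.] outer [277. 194.]
t 30.93 p [ 0.5489 -0.1871  0.2139] F [-0.7 -0.1 -0.3] T [-0.02 -0.02  0.02] gap 0.0426
```

View pics/v2b.png

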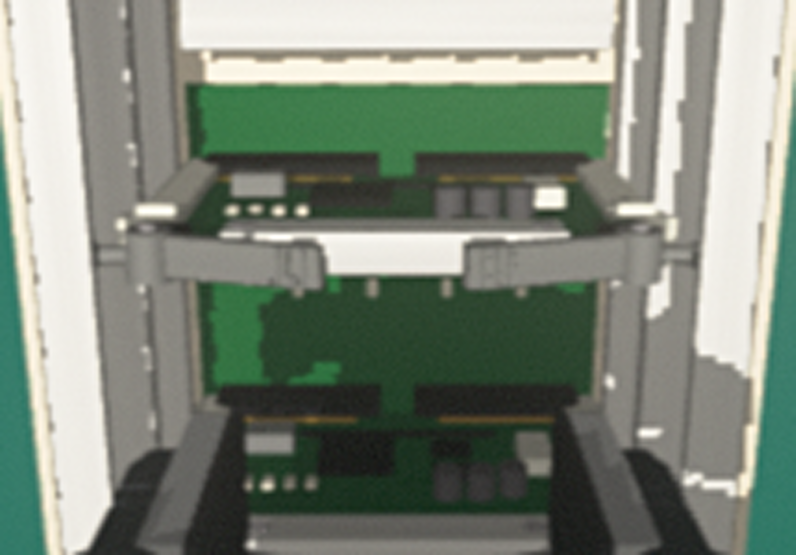

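View pics/v2c.png

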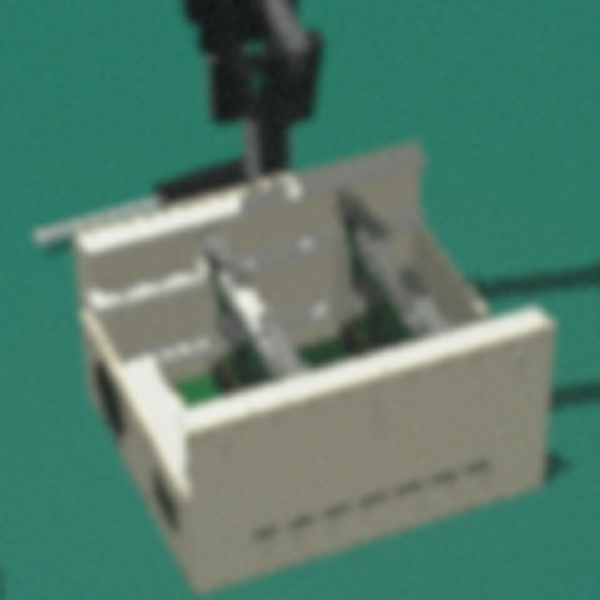

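View pics/v2_top.png

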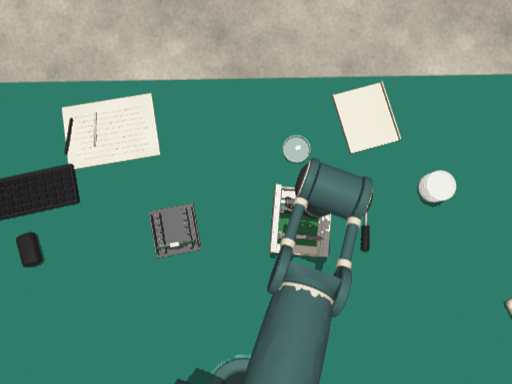

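```bash
python3 -c "
from rig import order; print(order.job_done())"
```

```text
the job is handed in; nothing more can be done
None
```

The board is in the empty slot of the control unit, home and level, with both levers down, and the job is handed in. It took about 31 s of the 72 s allowed.

- **Fitting:** I gripped the board by its bar and turned it to match the slot, component side facing the same way as on the fitted board. I then lowered it between the guides with side forces of 1 N or less, checking between moves. It met the connectors where expected. I pressed about 8 N over the board's own weight there, eased off and let go with the levers still open.
- **Levers:** I swung each lever inward to about 0.8 rad, then pressed both down together. The pressing force reached about 34 N at the stop. I pressed a second time with the jaws closer together, to about 24 N, to confirm the stop. During that press there was a brief sideways force of about 9 N along the tool's line, which I released.

**Last checks:**
- The board's lower edge measured about 22 mm above the bench, which is the home height.
- The bar looked level, and the two handles lay symmetrically over it at about 1.36 rad, which fits the stop less its spring-back.
- The gripper was clear, and the other board, dish and screwdriver looked unmoved in the overhead picture.

The lever angle is only good to a few hundredths of a radian because the pictures are coarse. The top camera placed things 2 to 4 mm off from the wrist camera, so I went by the wrist camera. No check failed.

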